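# Turn heat sinks over in a clamshell nest and tray them flat face up

## Task

All the heat sinks on the mat must end up in the blue tray, each lying flat on the tray floor with its flat face up and fins down. Turn over the ones that lie fins up, and only those, with the turnover nest: open its leaf flat, put all of them into the leaf's pockets, close the leaf fully over the fixed half so that they are turned over together into its seats, then open the leaf flat again, leave it open and unload them to the tray. Do not disturb the bottle, the solder reel or the screwdriver.

Things in the scene. Friction and masses are not known exactly. Their poses are not given: they have to be found in the camera images.
- sink_a: aluminium heat sink, 50 (own x) x 40 (own y) x 22 (own z) mm, 60 g: a 5 mm base with six upright fins, 17 mm tall, that run along its own x; the outermost fins are flush with the sides. Origin: centre of its flat face; own z points from the flat face to the fin tips (z up = lies fins up, z down = lies flat face up). May be absent (None).
- sink_b: aluminium heat sink, 50 (own x) x 40 (own y) x 22 (own z) mm, 60 g: a 5 mm base with six upright fins, 17 mm tall, that run along its own x; the outermost fins are flush with the sides. Origin: centre of its flat face; own z points from the flat face to the fin tips (z up = lies fins up, z down = lies flat face up). May be absent (None).
- sink_c: aluminium heat sink, 50 (own x) x 40 (own y) x 22 (own z) mm, 60 g: a 5 mm base with six upright fins, 17 mm tall, that run along its own x; the outermost fins are flush with the sides. Origin: centre of its flat face; own z points from the flat face to the fin tips (z up = lies fins up, z down = lies flat face up). May be absent (None).
- sink_d: aluminium heat sink, 50 (own x) x 40 (own y) x 22 (own z) mm, 60 g: a 5 mm base with six upright fins, 17 mm tall, that run along its own x; the outermost fins are flush with the sides. Origin: centre of its flat face; own z points from the flat face to the fin tips (z up = lies fins up, z down = lies flat face up). May be absent (None).
- sink_e: aluminium heat sink, 50 (own x) x 40 (own y) x 22 (own z) mm, 60 g: a 5 mm base with six upright fins, 17 mm tall, that run along its own x; the outermost fins are flush with the sides. Origin: centre of its flat face; own z points from the flat face to the fin tips (z up = lies fins up, z down = lies flat face up). May be absent (None).
- mat: thin grey bench mat, 190 (x) x 270 (y) x 3 mm, fixed, where the heat sinks lie at the start, some fins up and some flat face up; origin: centre of its underside.
- tray: blue outgoing tray, fixed, 168 (x) x 258 (y) mm outside, rim 12 mm high, walls 4 mm, inner floor 4 mm above the table; origin: centre of its underside, axes along its sides. Room for all heat sinks laid singly.
- nest: turnover nest fixed to the table: a clamshell of a fixed half and a hinged leaf, both grey plastic. Origin on the table under the hinge, which runs along own y, 30 mm up. Fixed half on the +x side: floor 23 mm up, three seats (59 x 48 mm, lips 6 mm high). Opened leaf on the -x side. Without the handle it reaches 83 mm either side of the hinge, 101 mm along it each way.
- leaf (a joint): angle of the leaf about the hinge, 0 = opened flat beside the fixed half, pockets up; pi = closed flat over the fixed half, pockets down. Stiff hinge (0.35 N m friction): it stays where left, perhaps half raised at the start. In closing, past upright, parts slide out of the pockets and end upside down in the seats facing them.
- leaf_bar (a point): middle of the leaf's handle: a round steel bar, 10 mm thick, along the hinge direction, 120 mm from the hinge line, in the hinge plane (30 mm above the table when open or closed); 72 mm clear between its two arms, 32 mm clear between it and the leaf's edge. Can be gripped from above at every leaf angle; it turns between the fingers.
- hinge_line (a point): middle of the hinge line, 30 mm above the table; axes as the nest's.
- pocket0 (a point): centre of the floor of leaf pocket 0 (72 mm apart along own y); axes: z out of the pocket, x across the hinge. Pocket 56 (x) x 45 (y) x 16 mm deep; its sides are open over the middle 38 mm, so fingers closing along y reach the floor beside the part. Floor 14 mm above the table when open. Takes a heat sink, long side along x; 32 mm between neighbouring parts.
- seat0 (a point): centre of the floor of seat 0 in the fixed half, right under pocket 0 when the leaf is closed; 23 mm above the table, sides open over the middle as in the pockets.
- pocket1 (a point): centre of the floor of leaf pocket 1 (72 mm apart along own y); axes: z out of the pocket, x across the hinge. Pocket 56 (x) x 45 (y) x 16 mm deep; its sides are open over the middle 38 mm, so fingers closing along y reach the floor beside the part. Floor 14 mm above the table when open. Takes a heat sink, long side along x; 32 mm between neighbouring parts.
- seat1 (a point): centre of the floor of seat 1 in the fixed half, right under pocket 1 when the leaf is closed; 23 mm above the table, sides open over the middle as in the pockets.
- pocket2 (a point): centre of the floor of leaf pocket 2 (72 mm apart along own y); axes: z out of the pocket, x across the hinge. Pocket 56 (x) x 45 (y) x 16 mm deep; its sides are open over the middle 38 mm, so fingers closing along y reach the floor beside the part. Floor 14 mm above the table when open. Takes a heat sink, long side along x; 32 mm between neighbouring parts.
- seat2 (a point): centre of the floor of seat 2 in the fixed half, right under pocket 2 when the leaf is closed; 23 mm above the table, sides open over the middle as in the pockets.
- flux_bottle: small bottle, 44 mm across, 90 mm high; bystander
- solder_reel: solder reel, 52 mm across, 36 mm high; bystander
- driver: yellow screwdriver lying flat; bystander
Things that resemble listed ones, but are neither listed nor needed, are in the scene too. Leave any purple or turquoise look-alike of the sink_b alone. Leave any purple look-alike of the sink_e alone.

How it is judged (in metres and radians):
On the way, in this order (a step that is already met when the one before it is completed fails the run):
1. every heat sink that lay fins up is in a pocket of the opened leaf, fins up (value of joint leaf below 0.2 rad and ((distance between sink_a and pocket0 below 0.008 m and angle between sink_a's own z axis and vertical below 0.15 rad) or (distance between sink_a and pocket1 below 0.008 m and angle between sink_a's own z axis and vertical below 0.15 rad) or (distance between sink_a and pocket2 below 0.008 m and angle between sink_a's own z axis and vertical below 0.15 rad)) and ((distance between sink_c and pocket0 below 0.008 m and angle between sink_c's own z axis and vertical below 0.15 rad) or (distance between sink_c and pocket1 below 0.008 m and angle between sink_c's own z axis and vertical below 0.15 rad) or (distance between sink_c and pocket2 below 0.008 m and angle between sink_c's own z axis and vertical below 0.15 rad)) and ((distance between sink_e and pocket0 below 0.008 m and angle between sink_e's own z axis and vertical below 0.15 rad) or (distance between sink_e and pocket1 below 0.008 m and angle between sink_e's own z axis and vertical below 0.15 rad) or (distance between sink_e and pocket2 below 0.008 m and angle between sink_e's own z axis and vertical below 0.15 rad))), for 0.2 s.
2. the leaf is closed over the fixed half and those heat sinks lie turned over in its seats (value of joint leaf above 3 rad and ((horizontal distance between sink_a and seat0 below 0.01 m and z of sink_a in the frame of seat0 below 0.026 m and angle between sink_a's own z axis and vertical above 3 rad) or (horizontal distance between sink_a and seat1 below 0.01 m and z of sink_a in the frame of seat1 below 0.026 m and angle between sink_a's own z axis and vertical above 3 rad) or (horizontal distance between sink_a and seat2 below 0.01 m and z of sink_a in the frame of seat2 below 0.026 m and angle between sink_a's own z axis and vertical above 3 rad)) and ((horizontal distance between sink_c and seat0 below 0.01 m and z of sink_c in the frame of seat0 below 0.026 m and angle between sink_c's own z axis and vertical above 3 rad) or (horizontal distance between sink_c and seat1 below 0.01 m and z of sink_c in the frame of seat1 below 0.026 m and angle between sink_c's own z axis and vertical above 3 rad) or (horizontal distance between sink_c and seat2 below 0.01 m and z of sink_c in the frame of seat2 below 0.026 m and angle between sink_c's own z axis and vertical above 3 rad)) and ((horizontal distance between sink_e and seat0 below 0.01 m and z of sink_e in the frame of seat0 below 0.026 m and angle between sink_e's own z axis and vertical above 3 rad) or (horizontal distance between sink_e and seat1 below 0.01 m and z of sink_e in the frame of seat1 below 0.026 m and angle between sink_e's own z axis and vertical above 3 rad) or (horizontal distance between sink_e and seat2 below 0.01 m and z of sink_e in the frame of seat2 below 0.026 m and angle between sink_e's own z axis and vertical above 3 rad))), for 0.2 s.
3. the leaf is open again (value of joint leaf below 0.2 rad), for 0.2 s.
At the end, for the whole second after the job is handed in: Every heat sink present lies inside the tray, flat on its floor (within 4 mm), flat face up (within 0.1 rad), at rest; the leaf is open (below 0.2 rad) (value of joint leaf below 0.2 rad and x of sink_a in the frame of tray between -0.075 and 0.075 m and y of sink_a in the frame of tray between -0.12 and 0.12 m and z of each of sink_a, sink_b, sink_c, sink_d, sink_e in the frame of tray below 0.03 m and angle between each of sink_a, sink_b, sink_c, sink_d, sink_e's own z axis and vertical above 3.04 rad and linear speed of each of sink_a, sink_b, sink_c, sink_d, sink_e below 0.02 m/s and x of sink_b in the frame of tray between -0.075 and 0.075 m and y of sink_b in the frame of tray between -0.12 and 0.12 m and x of sink_c in the frame of tray between -0.075 and 0.075 m and y of sink_c in the frame of tray between -0.12 and 0.12 m and x of sink_d in the frame of tray between -0.075 and 0.075 m and y of sink_d in the frame of tray between -0.12 and 0.12 m and x of sink_e in the frame of tray between -0.075 and 0.075 m and y of sink_e in the frame of tray between -0.12 and 0.12 m); the robot touches nothing.
It fails at once if the flux bottle is moved more than 30 mm (distance of flux_bottle from where it was at the start of the episode above 0.03 m).
It fails at once if the solder reel is moved more than 30 mm (distance of solder_reel from where it was at the start of the episode above 0.03 m).
It fails at once if the driver is moved more than 30 mm (distance of driver from where it was at the start of the episode above 0.03 m).
Of sink_a, sink_c, sink_e only 2 to 3 are there at a start; the rules pass over those that are not, and their reading is None.
Of sink_b, sink_d only 1 to 2 are there at a start; the rules pass over those that are not, and their reading is None.
At some moment in a run one of sink_a, sink_b, sink_c, sink_d, sink_e may be knocked a few centimetres aside while the robot is not near it.
Once in a run the grip may slacken for a moment while it holds something.
It also fails if it takes over 210 s, if anything falls off the work surface, if the arm or the gripper's body presses on something with over 40 N, if the wrist force passes 120 N, or if a joint passes its speed limit or range.

## Robot

A 7-joint arm with a two-finger parallel gripper is mounted at the origin on the work surface. World frame = base frame: x ahead of the robot, y to its left, z up, the work surface at z = 0. Lengths are in mm, angles in degrees, forces in N, time in s.
With the tool pointing down it reaches from about 375 to 925 mm from the base axis. Payload 3.1 kg.
Tool frame: the origin (TCP) lies at the very end of the fingers, on their centre line; the grasp point (between the pads) lies 19 mm behind it; z points along the fingers, y is the line along which they close (so a half turn about z gives the same grasp; the last joint's range is limited). The gripper opens to 85 mm and grips with 20 to 120 N. Pads are 22 mm wide; open, the fingers measure 114 mm over their backs; the gripper's body (76 mm by 85 mm) begins 54 mm behind the grasp point. The pads swing forward as they close: fully open they stand 13 mm farther back than shut.
Start: joints at [-68.686, 21.939, 2.515, 91.553, -1.026, 66.532, -2.859], TCP at [294.239, 579.591, 231.269] pointing down, gripper open.
Joint ranges: [-149.38, 149.38], [-23.57, 123.04], [-84.95, 90], [0, 143.3], [-89.99, 269.99], [3.08, 112.72], [-163.45, 163.45]. Speed limits (degrees/s): [159.86, 159.86, 180, 180, 180, 180, 180].

## Interface

Orientations are given as a 3x3 rotation matrix whose columns are the frame's x, y, z axes.
In Python, from workcell import telemetry, grab_frame, calibration, workorder, finder gives the robot as it stands.
- The arm moves only by the tool play_rows, never from a script. Its argument "commands" is one flat list of numbers, 7 for each row, row after row: the turn, a rotation vector about the tool's x, y, z in degrees, then the shift along the tool's x, y, z in mm, then the closure, from 0 (fully open) to 1 (shut). In form: [ax, ay, az, dx, dy, dz, grip, ax, ay, az, dx, dy, dz, grip, ...]. A call has 1 to 12 rows; each row shifts and turns the commanded pose from where the row before left it, along the tool's axes as they then stand; what a row does not reach is not made up. A row lasts 1/8 s, in which the tool goes at most 62.5 mm and 10.7 degrees, less where a joint would pass 70% of its speed; a pose out of reach is approached as far as the arm can. A call with a gripper value outside its range is refused whole. The fingers move at their own pace and stop on an object; the grip force is fixed at half the most. Time passes only in rows, so rows that do not move let the fingers close. It gives the time, the measured TCP pose, the force, the opening and the grip force at its end, in the units of the state.
- telemetry.observe(): the state, without advancing time (a new reading comes with each control period).
- grab_frame(name): name is "scene" or "top" or "wrist"; returns (picture, depth): 420x560x3 uint8, red, green, blue; 420x560 float32, mm along the optical axis (not along the pixel's ray), 0 where there is no reading.
- calibration(name): a dict with "camera_matrix" (3x3 intrinsics, pixels), "R" (3x3) and "t" (3): a world point X has camera coordinates R X + t. Camera axes: x right, y down, z forward; pixel columns grow to the right and rows downward; lengths in mm; the calibration is good to about 2 mm. A picture is of the moment at which its call begins: read the wrist's pose just before it. calibration takes no time and is no camera call; for the wrist camera it gives the pose at the moment of the call.
- workorder.finish_job(): hands the job in; it is judged then, once.
Trained networks look in the newest picture that a camera, given by its name, has taken for a name from the list of things; names that differ only in an ending like _2 or _b are one class to them, and where a whole thing is asked for, a point or a joint stands for the part that bears it (a point fixed in the world has none). Each returns a list of dicts, best first, with "conf" (0 to 1); they miss things now and then, are a little off and sometimes report something else, mostly with a low value. They report only what shows in the picture. A call takes as long as a camera call. They do not tell look-alikes from the thing itself.
- finder.trace(camera, query): "mask" (420x560 bool, what is visible of it).
- finder.landmark_of(camera, query): "position" ([x, y, z] in mm, in world coordinates, good to about 4 mm: a listed point, or the origin of a listed thing).
The state is a dict: "clock": time; "q": joint angles; "joint_velocities": joint speeds; "joint_efforts": joint torques, N m; "tool_pos": TCP position; "ee_rot": TCP orientation; "force": force on the tool from outside, world axes, zero at the start; "ft_torque": the same for the moment, N m; "finger_gap": finger opening in mm; "grasp_force": force on a finger pad.
Only numpy, scipy, OpenCV 4.12 (cv2) and the standard library are available. Lean on these libraries where they do the work, as an engineer would, in place of code of your own. Each camera call takes 0.05 s, during which the arm holds its last target. There are 200 camera calls.

## Working session

There is one attempt and no reset: what is moved stays moved. The work goes in short steps, Python scripts to look and compute and a tool call to move; the robot and the scene stay as the last step left them, time stands still between calls to the robot, and variables do not carry over. Pictures are saved under pics/ and viewed, at most 14 in all, crops included, and the job is handed in when it is done.

Besides the shell and the picture viewer there is one more tool, called as name(argument=value, ...) on one line, values as JSON. play_rows: Moves the arm, as the interface text tells. Its arguments: {"type":"object","properties":{"commands":{"type":"array"}},"required":["commands"]}

```bash
mkdir -p pics; ls
python3 - <<'E'
from workcell import telemetry, grab_frame, calibration, workorder, finder
import cv2,numpy as np
for n in ["top","scene"]:
    im,d=grab_frame(n); cv2.imwrite(f"pics/{n}0.png",im[:,:,::-1]); np.save(f"{n}0.npy",d)
    c=calibration(n); print(n,c)
s=telemetry.observe(); print(s)
for q in ["sink_a","leaf_bar","hinge_line","tray","pocket0","pocket2","seat0","seat2","mat"]:
    print(q,[(np.round(r["position"]),round(r["conf"],2)) for r in finder.landmark_of("top",q)])
E
```

```text
pics
top {'camera_matrix': array([[478.5555423 ,   0.        , 282.32918186],
       [  0.        , 478.5555423 , 204.90495066],
       [  0.        ,   0.        ,   1.        ]]), 'R': array([[ 2.91882149e-02, -9.99573922e-01, -1.50866840e-04],
       [-9.96369628e-01, -2.90825713e-02, -8.00110463e-02],
       [ 7.99725678e-02,  2.48569875e-03, -9.96793966e-01]]), 't': array([ -88.25863765,  581.23156343, 1354.10985041])}
scene {'camera_matrix': array([[465.96043307,   0.        , 276.47178561],
       [  0.        , 465.96043307, 214.62194501],
       [  0.        ,   0.        ,   1.        ]]), 'R': array([[ 0.79227706,  0.61015381,  0.00306556],
       [ 0.46788987, -0.60430901, -0.6448951 ],
       [-0.39163266,  0.51236993, -0.76426495]]), 't': array([-415.53581817, -279.49199531, 1471.82838408])}
{'clock': 0.1, 'q': array([-68.68780702,  21.98958764,   2.51076639,  91.63996869,
        -1.02492398,  66.53145058,  -2.85995434]), 'joint_velocities': array([ 0.08127985, -0.145806  ,  0.04884119, -0.13754252,  0.03446969,
        0.00042323, -0.02026849]), 'joint_efforts': array
[... 1008 characters left out ...]
.]), 0.68)]
hinge_line [(array([582.,  -0.,  28.]), 0.81)]
tray [(array([503., 303.,  -2.]), 0.78), (array([ 711., -228.,    4.]), 0.55)]
pocket0 [(array([529.,   3.,  50.]), 0.88), (array([523., -70.,  41.]), 0.78), (array([536.,  71.,  47.]), 0.75)]
pocket2 [(array([529.,   3.,  50.]), 0.88), (array([523., -70.,  41.]), 0.78), (array([536.,  71.,  47.]), 0.75)]
seat0 [(array([622., -10.,  25.]), 0.86), (array([621., -83.,  23.]), 0.8), (array([634.,  61.,  22.]), 0.68), (array([526., -69.,  43.]), 0.23)]
seat2 [(array([622., -10.,  25.]), 0.86), (array([621., -83.,  23.]), 0.8), (array([634.,  61.,  22.]), 0.68), (array([526., -69.,  43.]), 0.23)]
mat [(array([ 520., -302.,    2.]), 0.85)]
```

View pics/top0.png

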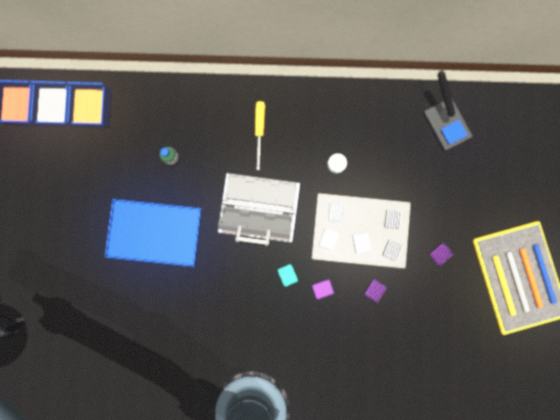

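View pics/scene0.png

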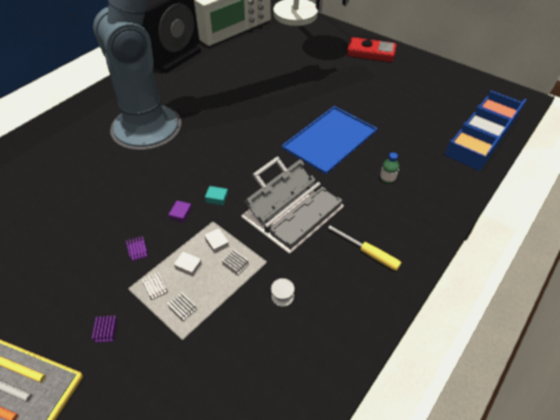

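```bash
cat > h.py <<'E'
from workcell import telemetry, grab_frame, calibration, workorder, finder
import cv2,numpy as np
def obs():
    s=telemetry.observe(); R=np.array(s["ee_rot"]); p=np.array(s["tool_pos"])
    yaw=np.degrees(np.arctan2(R[1,1],R[0,1]))  # of closing line
    tilt=np.degrees(R.T@np.array([0,0,-1.0])); 
    print("t",round(s["clock"],2),"tcp",p.round(1),"yaw",round(yaw,1),"q7",round(s["q"][6]),"tilt",tilt[:2].round(1),"F",np.round(s["force"],1),"gap",round(s["finger_gap"],1),"gf",round(s["grasp_force"],1))
    return R,p,yaw
def plan(xyz,yaw=None,mod=180):
    """tool-frame shift (before the turn) and turn about tool z"""
    R,p,y=obs(); d=R.T@(np.array(xyz,float)-p)
    t=0 if yaw is None else -((yaw-y+mod/2)%mod-mod/2)
    print("plan shift",d.round(1),"turn az",round(t,1)); return d,t
def cloud(cam,d,m=None):
    c=calibration(cam); K,R,t=[np.array(c[k]) for k in("camera_matrix","R","t")]
    v,u=np.nonzero((d>0) if m is None else (m&(d>0))); z=d[v,u].astype(float)
    P=np.stack([(u-K[0,2])/K[0,0]*z,(v-K[1,2])/K[1,1]*z,z],1)
    return (P-t)@R
def px(cam,X):
    c=calibration(cam); K,R,t=[np.array(c[k]) for k in("camera_matrix","R","t")]
    q=K@(R@np.array(X,float)+t); return (q[:2]/q[2]).round()
def rect(P):
    (c,wh,a)=cv2.minAreaRect(P[:,:2].astype(np.float32))
    if wh[0]<wh[1]: wh=wh[::-1]; a+=90
    return np.round(c,1),np.round(wh,1),round((a+90)%180-90,1)  # long-axis yaw
def save(im,name,s=1.4): cv2.imwrite(f"pics/{name}.png",cv2.resize(im,None,fx=s,fy=s)[:,:,::-1])
E
python3 - <<'E'
from h import *
plan([480,0,300],-5)
im,d=grab_frame("top")
for r in finder.trace("top","sink_a"):
    P=cloud("top",d,r["mask"]); z=np.median(P[:,2]); P=P[P[:,2]>8]
    if len(P)>20: print(round(r["conf"],2),rect(P),"z",np.percentile(P[:,2],[10,50,90]).round(), im[r["mask"]].mean(0).round())
for n,q in(("top","leaf"),("top","tray")):
  for r in finder.trace(n,q):
    P=cloud(n,d,r["mask"]); print(q,r["conf"],rect(P),np.percentile(P[:,2],[2,50,98]).round())
E
```

```text
t 0.55 tcp [294.2 579.6 231.3] yaw 63.1 q7 -3 tilt [-0.  0.] F [ 0.2 -0.1  0.6] gap 85.3 gf 0.0
plan shift [-428.  -432.7  -68.7] turn az 68.1
0.85 (array([ 464.3, -392.4]), array([49.9, 44.9]), -21.5) z [10. 21. 27.] [229. 229. 226.]
0.85 (array([ 458.1, -528.9]), array([49.3, 41. ]), -47.6) z [11. 19. 25.] [138.  80. 157.]
0.75 (array([ 490.8, -206.9]), array([50.8, 39.9]), -20.3) z [22. 25. 29.] [253. 253. 254.]
0.57 (array([ 349.2, -192.7]), array([49.6, 40.1]), -70.1) z [19. 22. 26.] [204. 124. 221.]
0.56 (array([385.6, -91.6]), array([49.2, 37. ]), 28.4) z [19. 22. 26.] [124. 249. 245.]
0.55 (array([ 483.2, -300.6]), array([49.8, 41. ]), 13.3) z [21. 25. 29.] [252. 252. 252.]
0.54 (array([ 349.4, -341.6]), array([48.4, 40.2]), -29.5) z [11. 20. 25.] [153.  92. 174.]
0.51 (array([ 553. , -390.8]), array([49.1, 42.6]), -6.2) z [10. 20. 28.] [228. 227. 225.]
0.51 (array([ 569.9, -226.9]), array([49.8, 39.5]), -0.3) z [10. 20. 28.] [247. 247. 247.]
leaf 0.97 (array([524.7,   6.3]), array([207.2, 100.9]), 85.0) [  1.  45. 105.]
leaf 0.66 (array([ 465.3, -390.7]), array([48.4, 41.9]), -19.7) [ 6. 19. 29.]
tray 0.86 (array([495.4, 301.3]), array([260.1, 169.1]), 85.9) [-2.  5. 14.]
```

play_rows(commands=[0, 0, 0, -50, -50, 0, 0, 0, 0, 0, 0, 0, -50, 0.6])

```text
clock: 1.0
tool_pos: [311.3, 502.3, 266.5]
ee_rot: [[-0.888, 0.46, -0.014], [0.46, 0.887, -0.034], [-0.003, -0.037, -0.999]]
force: [0.7, 1.1, -1.7]
finger_gap: 69.7
grasp_force: 0.0
```

play_rows(commands=[0, 0, 0, -42, -42, -3, 0.6, 0, 0, 0, -42, -42, -2, 0.6, 0, 0, 0, -42, -42, -2, 0.6, 0, 0, 0, -42, -42, -2, 0.6, 0, 0, 0, -42, -42, -2, 0.6, 0, 0, 0, -42, -42, -2, 0.6, 0, 0, 0, -42, -43, -2, 0.6, 0, 0, 0, -42, -43, -2, 0.6, 0, 0, 0, -42, -43, -2, 0.6])

```text
clock: 2.12
tool_pos: [478.6, 7.5, 300.8]
ee_rot: [[-0.892, 0.453, 0.001], [0.453, 0.892, 0.001], [-0.001, 0.001, -1.0]]
force: [1.9, -0.4, 0.3]
finger_gap: 34.2
grasp_force: 0.0
```

play_rows(commands=[0, 0, 10, 0, 0, 0, 0.6, 0, 0, 10, 0, 0, 0, 0.6, 0, 0, 10, 0, 0, 0, 0.6, 0, 0, 10, 0, 0, 0, 0.6, 0, 0, 10, 0, 0, 0, 0.6, 0, 0, 10, 0, 0, 0, 0.6, 0, 0, 8, 0, 0, 0, 0.6, 0, 0, 0, 0, 0, 0, 0.6, 0, 0, 0, 0, 0, 0, 0.6])

```text
clock: 3.25
tool_pos: [478.2, 9.3, 300.4]
ee_rot: [[0.084, 0.996, 0.0], [0.996, -0.084, 0.0], [0.0, 0.0, -1.0]]
force: [0.4, -0.5, -0.1]
finger_gap: 34.2
grasp_force: 0.0
```

Run:
```python
from h import *
obs(); c=calibration("wrist"); R=np.array(c["R"]);t=np.array(c["t"]); print("cam at",(-R.T@t).round(),"fwd",R[2].round(2),c["camera_matrix"][0][0])
im,d=grab_frame("wrist"); save(im,"w1")
for q in ["leaf_bar","hinge_line","pocket0","seat0"]:
    print(q,[(np.round(r["position"],1),round(r["conf"],2)) for r in finder.landmark_of("wrist",q)])
for r in finder.trace("wrist","leaf")[:1]:
    P=cloud("wrist",d,r["mask"]); print(r["conf"],rect(P)); np.save("leaf.npy",P)
```

```text
t 3.25 tcp [478.2   9.3 300.4] yaw -4.8 q7 -11 tilt [-0. -0.] F [ 0.4 -0.5 -0.1] gap 34.2 gf 0.0
cam at [484.  82. 443.] fwd [-0.02 -0.28 -0.96] 352.5462292793955
leaf_bar [(array([481.7,   5.9, 100.5]), 0.65)]
hinge_line [(array([581. ,  -4.5,  27.8]), 0.61)]
pocket0 [(array([529.1,   2.4,  47. ]), 0.88), (array([522.2, -70.6,  46. ]), 0.72), (array([539.6,  75.1,  43.2]), 0.6)]
seat0 [(array([622.7, -79.9,  20.1]), 0.84), (array([632. ,  62.7,  22.7]), 0.84), (array([625.1, -10.9,  26.1]), 0.62)]
0.64 (array([524.5,  -9.4]), array([225.1, 104.1]), 83.4)
```

View pics/w1.png

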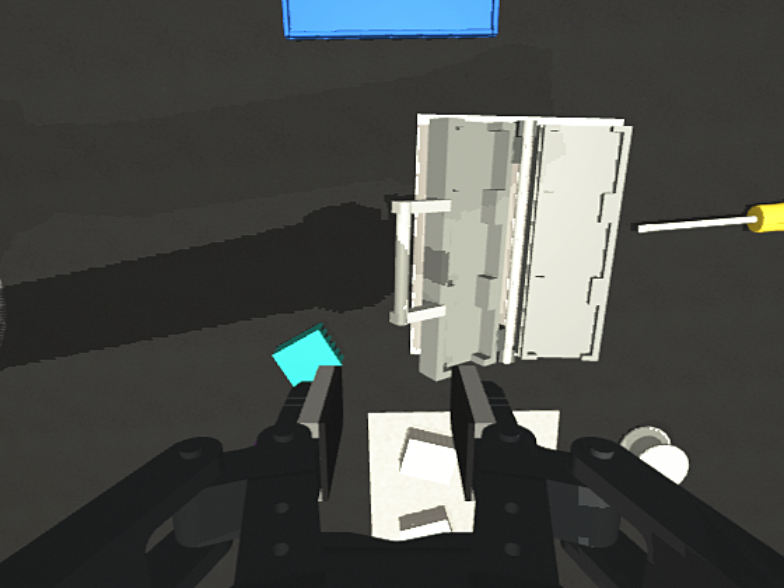

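play_rows(commands=[0, 0, 0, -3.5, 4, 55, 0.6, 0, 0, 0, 0, 0, 55, 0.6, 0, 0, 0, 0, 0, 50, 0.6, 0, 0, 0, 0, 0, 40, 0.6, 0, 0, 0, 0, 0, 19, 0.6, 0, 0, 0, 0, 0, 0, 1, 0, 0, 0, 0, 0, 0, 1, 0, 0, 0, 0, 0, 0, 1, 0, 0, 0, 0, 0, 0, 1, 0, 0, 0, 0, 0, 0, 1])

```text
clock: 4.8
tool_pos: [482.4, 5.4, 81.7]
ee_rot: [[0.086, 0.996, 0.001], [0.996, -0.086, 0.0], [0.0, 0.001, -1.0]]
force: [1.5, -1.1, -5.5]
finger_gap: 7.7
grasp_force: 58.4
```

Run:
```python
from h import *
obs()
```

```text
t 4.8 tcp [482.4   5.4  81.7] yaw -4.9 q7 0 tilt [-0.  -0.1] F [ 1.5 -1.1 -5.5] gap 7.7 gf 58.4
```

play_rows(commands=[0, 0, 0, 0, -6, -1, 1, 0, 0, 0, 0, -5, 9, 1, 0, 0, 0, 0, -4, 9, 1, 0, 0, 0, 0, -3, 9, 1, 0, 0, 0, 0, -3, 9, 1, 0, 0, 0, 0, -2, 9, 1, 0, 0, 0, 0, -1, 9, 1, 0, 0, 0, 0, 0, 9, 1, 0, 0, 0, 0, 0, 9, 1, 0, 0, 0, 0, 0, 2, 1, 0, 0, 0, 0, 0, 0, 1])

```text
clock: 6.18
tool_pos: [459.7, 8.2, 11.5]
ee_rot: [[0.086, 0.996, -0.0], [0.996, -0.086, 0.004], [0.004, -0.0, -1.0]]
force: [-4.0, -1.0, 34.7]
finger_gap: 7.7
grasp_force: 64.3
```

play_rows(commands=[0, 0, 0, 0, 0, -2, 0.6, 0, 0, 0, 0, 0, 0, 0.6, 0, 0, 0, 0, 0, 0, 0.6, 0, 0, 0, 0, 0, -40, 0.6, 0, 0, 0, 0, 0, -60, 0.6, 0, 0, 0, 0, 0, -60, 0, 0, 0, 0, 0, 50, -40, 0, 0, 0, 0, -40, 40, -40, 0, 0, 0, 0, -40, 0, -40, 0, 0, 0, 0, 0, 0, 0, 0, 0, 0, 0, 0, 0, 0, 0])

```text
clock: 7.55
tool_pos: [534.9, -74.7, 283.9]
ee_rot: [[0.085, 0.996, -0.003], [0.996, -0.085, 0.001], [0.001, -0.003, -1.0]]
force: [0.1, -0.1, 0.7]
finger_gap: 85.4
grasp_force: 0.0
```

Run:
```python
from h import *
obs()
im,d=grab_frame("wrist"); save(im,"w2"); np.save("w2d.npy",d)
for q in ["leaf_bar","hinge_line","pocket0","seat0"]:
    print(q,[(np.round(r["position"],1),round(r["conf"],2)) for r in finder.landmark_of("wrist",q)])
for r in finder.trace("wrist","leaf")[:1]:
    P=cloud("wrist",d,r["mask"]); print(r["conf"],rect(P),np.percentile(P[:,2],[5,50,95]).round(1))
```

```text
t 7.55 tcp [534.9 -74.7 283.9] yaw -4.9 q7 4 tilt [-0.   0.2] F [ 0.1 -0.1  0.7] gap 85.4 gf 0.0
leaf_bar [(array([459. ,   6.8,  29.5]), 0.85)]
hinge_line [(array([579.1,  -1.4,  26.8]), 0.57)]
pocket0 [(array([532.6,   4.8,  20.3]), 0.96), (array([539.7,  74.3,  13.3]), 0.95), (array([525.5, -69.5,  16.9]), 0.9), (array([620.9, -80.1,  18.2]), 0.37)]
seat0 [(array([635.1,  62.8,  21.6]), 0.85), (array([625.6,  -8. ,  23.1]), 0.84), (array([ 711.4, -226.3,    3.5]), 0.73), (array([621.1, -78. ,  19.9]), 0.59)]
0.57 (array([512.6,   6.9]), array([213.8, 130.7]), 83.7) [12.6 14.5 33.1]
```

View pics/w2.png

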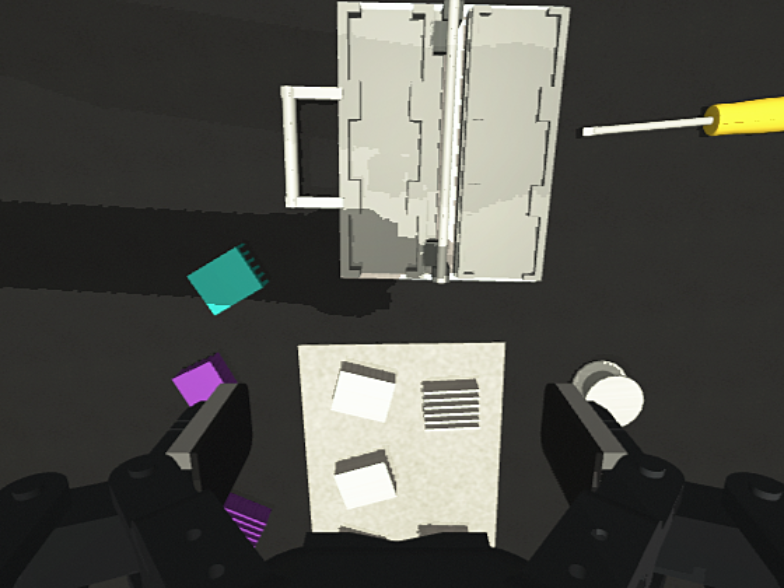

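Run:
```python
from h import *
def nest(P,tag):
    y=np.radians(-5.2)
    for it in range(4):
        X=np.array([np.cos(y),np.sin(y)]);Y=np.array([-X[1],X[0]])
        q=(P[:,:2]-[580,-2.6]); a=q@X;b=q@Y
        m=(P[:,2]>22)&(P[:,2]<40)&(abs(b)<115)&(a>-88)&(a<95)
        (c,wh,ang)=cv2.minAreaRect(np.stack([a[m],b[m]],1).astype(np.float32))
        # ends along b
        ang=(ang+45)%90-45
        y+=np.radians(ang)*0.7
    print(tag,"centre world",np.round([580,-2.6]+c[0]*X+c[1]*Y,1),"wh",np.round(wh,1),"yaw",np.degrees(y).round(2),m.sum(),"ext b",np.percentile(b[m],[.5,99.5]).round(1),"a",np.percentile(a[m],[.5,99.5]).round(1))
nest(cloud("wrist",np.load("w2d.npy")),"wrist")
im,d=grab_frame("top"); nest(cloud("top",d),"top")
# sinks in wrist
for r in finder.trace("wrist","sink_a"):
    pass
im2,d2=grab_frame("wrist")
for cam,dd,i in(("top",d,im),("wrist",d2,im2)):
  for r in finder.trace(cam,"sink_a"):
    P=cloud(cam,dd,r["mask"]); P=P[P[:,2]>(18)]
    if len(P)>20 and i[r["mask"]].astype(float).std(0).mean()>=0 and abs(i[r["mask"]].mean(0)[0]-i[r["mask"]].mean(0)[1])<20: print(cam,round(r["conf"],2),rect(P))
```

```text
wrist centre world [577.8  -2.4] wh [206.4 170.5] yaw -6.01 17397 ext b [-99.9  99.9] a [-83.4  82. ]
top centre world [577.6  -0.8] wh [200.2 167.2] yaw -6.26 940 ext b [-93.5  99.8] a [-85.1  80.8]
top 0.59 (array([ 464.9, -390.2]), array([48.9, 40.6]), -20.7)
top 0.58 (array([ 569.1, -226.7]), array([48.9, 39.8]), -0.4)
top 0.5 (array([ 552.1, -390.2]), array([47.8, 41.2]), -7.3)
top 0.48 (array([ 483.5, -300.2]), array([48., 40.]), 13.9)
wrist 0.82 (array([ 571.4, -228. ]), array([49.9, 41.1]), -0.8)
wrist 0.74 (array([ 485. , -301.2]), array([50.4, 41.4]), 12.4)
wrist 0.72 (array([ 492.5, -207.3]), array([49.9, 41.1]), -19.6)
```

play_rows(commands=[0, 0, 0, -50, 16, 0, 0.3, 0, 0, 0, -50, 16, 0, 0.3, 0, 0, 0, -50, 17, 30, 0.3, 0, 0, 10, 0, 0, 30, 0.3, 0, 0, 10, 0, 0, 30, 0.3, 0, 0, 10, 0, 0, 30, 0.3, 0, 0, 10, 0, 0, 30, 0.3, 0, 0, 10, 0, 0, 14, 0.3, 0, 0, 10, 0, 0, 0, 0.3, 0, 0, 10, 0, 0, 0, 0.3, 0, 0, 10, 0, 0, 0, 0.3, 0, 0, 6, 0, 0, 0, 0.3])

```text
clock: 9.6
tool_pos: [572.4, -228.8, 121.3]
ee_rot: [[1.0, -0.019, -0.0], [-0.019, -1.0, -0.0], [-0.0, 0.0, -1.0]]
force: [-0.6, -1.1, -0.0]
finger_gap: 60.0
grasp_force: 0.0
```

play_rows(commands=[0, 0, 0, 0, 0, 0, 0.3, 0, 0, 0, 0, 0, 0, 0.3])

```text
clock: 9.85
tool_pos: [572.2, -229.0, 121.4]
ee_rot: [[1.0, -0.014, 0.0], [-0.014, -1.0, 0.0], [0.0, -0.0, -1.0]]
force: [-0.5, 0.2, 0.0]
finger_gap: 59.9
grasp_force: 0.0
```

```bash
cat >> h.py <<'E'
def sinks(zmin=18,cams=("wrist",),near=None):
    out=[]
    for cam in cams:
        im,d=grab_frame(cam)
        for r in finder.trace(cam,"sink_a"):
            P=cloud(cam,d,r["mask"])
            if len(P)<20: continue
            m=im[r["mask"]].astype(float).mean(0)
            if np.ptp(m)>25: continue
            zt=np.percentile(P[:,2],97); P=P[P[:,2]>max(zmin,zt-8)]
            if len(P)<20: continue
            c,wh,a=rect(P)
            if near is not None and np.hypot(*(c-near[:2]))>60: continue
            print(cam,round(r["conf"],2),c,wh,a,"ztop",zt.round(1)); out.append((c,wh,a))
    return im,d,out
E
python3 - <<'E'
from h import *
plan([571,-228,4],-90.7)
im,d,o=sinks()
save(im,"w3")
plan([*o[0][0],4],o[0][2]-90) if o else 0
E
```

```text
t 9.85 tcp [ 572.2 -229.   121.4] yaw -90.8 q7 -46 tilt [-0.  0.] F [-0.5  0.2  0. ] gap 59.9 gf 0.0
plan shift [ -1.2  -1.  117.4] turn az -0.1
wrist 0.87 [ 571.6 -227.8] [50.5 40.1] -1.6 ztop 25.5
wrist 0.87 [ 481.3 -284.4] [51.5  6.3] 12.4 ztop 25.6
wrist 0.83 [ 492.6 -207.2] [51.1 40.1] -19.7 ztop 25.8
wrist 0.79 [ 554.9 -390.6] [50.2 41.9] -5.7 ztop 25.5
wrist 0.74 [ 481.9 -396.9] [42.6 19.2] 65.1 ztop 25.3
t 9.95 tcp [ 572.1 -229.1  121.5] yaw -90.9 q7 -46 tilt [-0.  0.] F [-0.3 -0.6  0. ] gap 60.0 gf 0.0
plan shift [ -0.6  -1.3 117.5] turn az 0.7
```

View pics/w3.png

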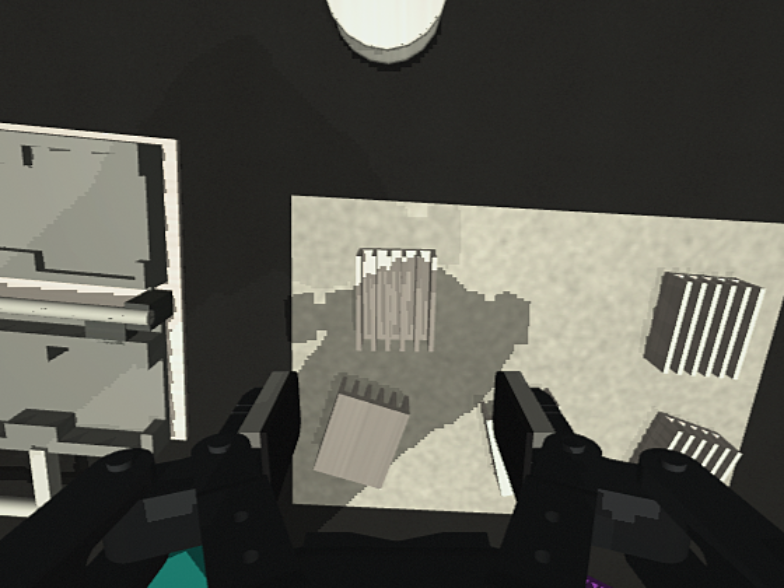

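play_rows(commands=[0, 0, 0.5, -0.5, -1.2, 55, 0.3, 0, 0, 0, 0, 0, 40, 0.3, 0, 0, 0, 0, 0, 22, 0.3, 0, 0, 0, 0, 0, 0, 0.6, 0, 0, 0, 0, 0, 0, 0.7, 0, 0, 0, 0, 0, 0, 0.7, 0, 0, 0, 0, 0, 0, 0.7, 0, 0, 0, 0, 0, -20, 0.7, 0, 0, 0, 0, 0, -40, 0.7, 0, 0, 0, 0, 0, -40, 0.7, 0, 0, 0, 0, 0, 0, 0.7])

```text
clock: 11.32
tool_pos: [574.5, -230.1, 109.7]
ee_rot: [[1.0, -0.025, 0.009], [-0.025, -1.0, -0.003], [0.009, 0.003, -1.0]]
force: [-0.1, -0.6, 0.1]
finger_gap: 38.6
grasp_force: 64.4
```

Run:
```python
from h import *
plan([539,74.6,16],-95.7)
```

```text
t 11.32 tcp [ 574.5 -230.1  109.7] yaw -91.5 q7 -45 tilt [-0.5 -0.1] F [-0.1 -0.6  0.1] gap 38.6 gf 64.4
plan shift [ -44.1 -303.9   92.6] turn az 4.2
```

play_rows(commands=[0, 0, 4, -7, -50.5, 0, 0.7, 0, 0, 0, -7, -50.5, 0, 0.7, 0, 0, 0, -7, -50.5, 0, 0.7, 0, 0, 0, -7, -50.5, 0, 0.7, 0, 0, 0, -7, -50.5, 15, 0.7, 0, 0, 0, -7, -50.5, 20, 0.7, 0, 0, 0, 0, 0, 0, 0.7, 0, 0, 0, 0, 0, 0, 0.7, 0, 0, 0, 0, 0, 0, 0.7])

```text
clock: 12.45
tool_pos: [555.0, 75.2, 70.0]
ee_rot: [[0.995, -0.098, 0.001], [-0.098, -0.995, -0.001], [0.001, 0.001, -1.0]]
force: [0.0, 0.0, -0.8]
finger_gap: 38.6
grasp_force: 64.4
```

Run:
```python
from h import *
plan([539,74.6,16],-95.7)
im,d=grab_frame("wrist"); save(im,"w4")
for q in ["pocket0","hinge_line"]:
    print(q,[(np.round(r["position"],1),round(r["conf"],2)) for r in finder.landmark_of("wrist",q)])
P=cloud("wrist",d)
a=(P[:,2]>24)&(P[:,2]<34); np.save("w4P.npy",P)
```

```text
t 12.45 tcp [555.   75.2  70. ] yaw -95.6 q7 -76 tilt [-0.1 -0. ] F [ 0.   0.  -0.8] gap 38.6 gf 64.4
plan shift [-16.    2.1  54. ] turn az 0.1
pocket0 [(array([523.6, -71.2,  13.7]), 0.87), (array([529.9,   2.5,  17.6]), 0.85)]
hinge_line [(array([578.5,  -6.4,  27.8]), 0.61), (array([625.3,  -8.8,  27.3]), 0.44)]
```

View pics/w4.png

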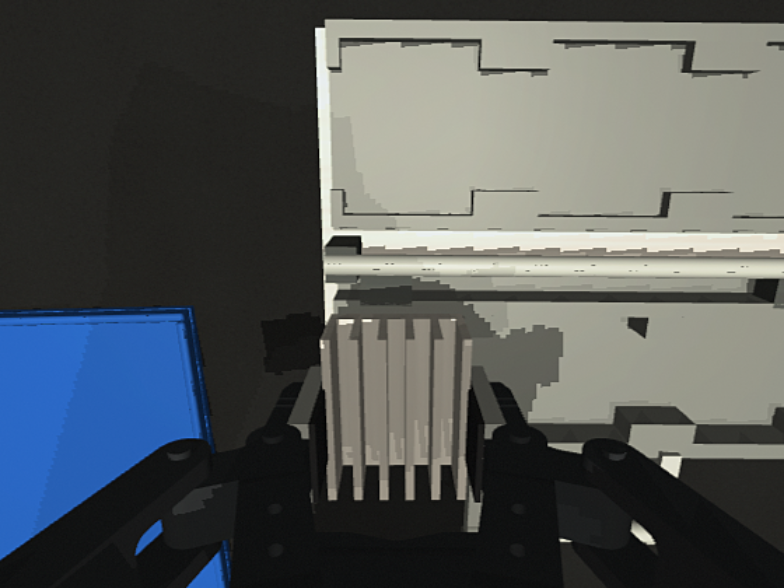

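play_rows(commands=[0, 0, 0, -16.6, 2.6, 0, 0.7, 0, 0, 0, 0, 0, 15, 0.7, 0, 0, 0, 0, 0, 15, 0.7, 0, 0, 0, 0, 0, 10, 0.7, 0, 0, 0, 0, 0, 8, 0.7, 0, 0, 0, 0, 0, 5, 0.7, 0, 0, 0, 0, 0, 0, 0.7])

```text
clock: 13.48
tool_pos: [537.6, 75.4, 15.8]
ee_rot: [[0.995, -0.095, -0.001], [-0.095, -0.995, -0.001], [-0.001, 0.002, -1.0]]
force: [-0.6, -3.5, -1.4]
finger_gap: 38.5
grasp_force: 64.3
```

play_rows(commands=[0, 0, 0, 0, 0, 0, 0.35, 0, 0, 0, 0, 0, 0, 0.35, 0, 0, 0, 0, 0, 0, 0.35, 0, 0, 0, 0, 0, -30, 0.35, 0, 0, 0, 0, 0, -50, 0.35, 0, 0, 0, 0, 0, -50, 0.3, 0, 0, 0, -10, 50, -30, 0.3, 0, 0, 0, -10, 50, 0, 0.3, 0, 0, 0, 0, 0, 0, 0.3, 0, 0, 0, 0, 0, 0, 0.3])

```text
clock: 14.72
tool_pos: [508.7, -20.7, 176.4]
ee_rot: [[0.996, -0.095, 0.0], [-0.095, -0.996, 0.002], [0.0, -0.002, -1.0]]
force: [0.2, -0.1, -0.5]
finger_gap: 59.6
grasp_force: 0.0
```

Run:
```python
from h import *
plan([555,-390.6,120],-95.7)
im,d,o=sinks()
print([(np.round(r["position"],1),round(r["conf"],2)) for r in finder.landmark_of("wrist","sink_a")])
print([(np.round(r["position"],1),round(r["conf"],2)) for r in finder.landmark_of("wrist","pocket0")])
save(im,"w5")
sinks(cams=("top",))
```

```text
t 14.72 tcp [508.7 -20.7 176.4] yaw -95.4 q7 -75 tilt [-0.   0.1] F [ 0.2 -0.1 -0.5] gap 59.6 gf 0.0
plan shift [ 81.2 363.9  55.9] turn az 0.3
wrist 0.98 [ 493.5 -206.3] [49.7 41.6] -19.6 ztop 25.8
wrist 0.65 [538.6  77.3] [49.8 41.2] -5.7 ztop 36.1
[(array([ 491.1, -207. ,   25.7]), 0.79), (array([537. ,  78.8,  11.6]), 0.78)]
[(array([532.7,   2.4,  17.2]), 0.92), (array([522.7, -70.8,  18.9]), 0.7), (array([624.4,  -8.6,  25.1]), 0.31)]
top 0.84 [ 464.6 -389.7] [47.7 40.4] -24.6 ztop 29.5
top 0.74 [ 553.  -390.3] [49.2 41.2] -7.0 ztop 28.1
top 0.66 [ 490.7 -207. ] [48.4 40.2] -20.8 ztop 30.6
top 0.66 [ 482.8 -300.6] [48.1 39.6] 11.9 ztop 30.2
top 0.38 [578.   -3.2] [205.  166.1] 83.8 ztop 34.3
top 0.18 [534.    1.4] [200.   78.6] 84.2 ztop 34.3
```

View pics/w5.png

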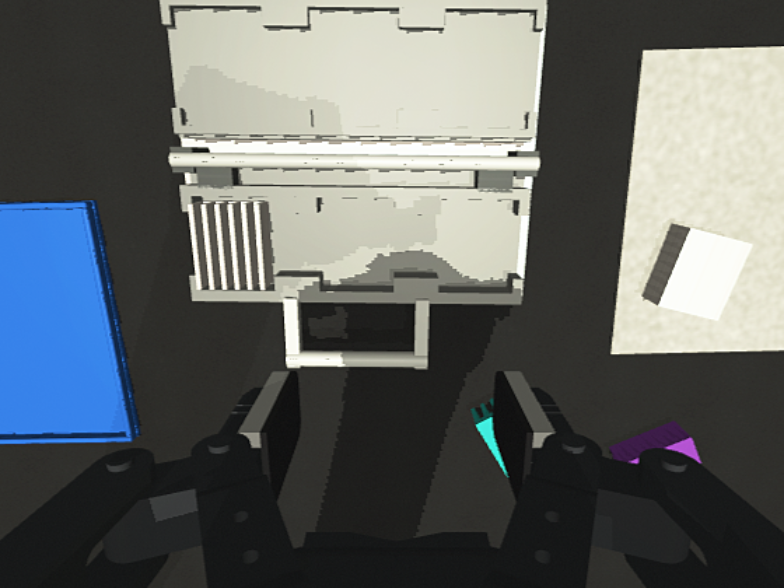

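play_rows(commands=[0, 0, 0, 13, 52, 0, 0.3, 0, 0, 0, 13, 52, 8, 0.3, 0, 0, 0, 13, 52, 10, 0.3, 0, 0, 0, 13, 52, 10, 0.3, 0, 0, 0, 13, 52, 10, 0.3, 0, 0, 0, 13, 52, 10, 0.3, 0, 0, 0, 3, 52, 10, 0.3, 0, 0, 0, 0, 0, 0, 0.3, 0, 0, 0, 0, 0, 0, 0.3, 0, 0, 0, 0, 0, 0, 0.3])

```text
clock: 16.27
tool_pos: [556.3, -388.9, 118.0]
ee_rot: [[0.996, -0.091, 0.0], [-0.091, -0.996, 0.002], [0.0, -0.002, -1.0]]
force: [-1.1, -0.2, 0.9]
finger_gap: 59.9
grasp_force: 0.0
```

Run:
```python
from h import *
im,d,o=sinks()
o=[x for x in o if np.hypot(*(x[0]-[555,-390]))<45]
plan([*o[0][0],4],o[0][2]-90)
```

```text
wrist 0.91 [ 513.1 -331.5] [104.5  63.6] -46.8 ztop 26.0
wrist 0.85 [ 466.9 -391.2] [51.6 40.4] -21.7 ztop 25.7
wrist 0.65 [ 554.9 -391.2] [50.2 39.6] -5.9 ztop 25.8
wrist 0.64 [ 492.8 -207.7] [51.3 41.1] -19.9 ztop 25.8
t 16.38 tcp [ 556.3 -389.1  118.3] yaw -95.2 q7 -37 tilt [-0.   0.1] F [-1.   0.1  0.2] gap 59.6 gf 0.0
plan shift [ -1.2   2.3 114.3] turn az 0.7
```

play_rows(commands=[0, 0, 0.7, -1.2, 2.3, 55, 0.3, 0, 0, 0, 0, 0, 40, 0.3, 0, 0, 0, 0, 0, 19, 0.3, 0, 0, 0, 0, 0, 0, 0.6, 0, 0, 0, 0, 0, 0, 0.7, 0, 0, 0, 0, 0, 0, 0.7, 0, 0, 0, 0, 0, 0, 0.7, 0, 0, 0, 0, 0, -20, 0.7, 0, 0, 0, 0, 0, -40, 0.7, 0, 0, 0, 0, 0, -40, 0.7, 0, 0, 0, 0, 0, 0, 0.7])

```text
clock: 17.75
tool_pos: [555.9, -396.7, 110.6]
ee_rot: [[0.994, -0.107, 0.008], [-0.107, -0.994, -0.006], [0.009, 0.005, -1.0]]
force: [0.2, -0.5, -0.6]
finger_gap: 38.8
grasp_force: 64.4
```

play_rows(commands=[0, 0, 0, -9, -55.7, 0, 0.7, 0, 0, 0, -9, -55.7, 0, 0.7, 0, 0, 0, -9, -55.7, 0, 0.7, 0, 0, 0, -9, -55.7, 0, 0.7, 0, 0, 0, -9, -55.7, 0, 0.7, 0, 0, 0, -9, -55.7, 15, 0.7, 0, 0, 0, -9, -55.7, 20, 0.7, 0, 0, 0, 0, 0, 0, 0.7, 0, 0, 0, 0, 0, 0, 0.7, 0, 0, 0, 0, 0, 0, 0.7])

```text
clock: 19.0
tool_pos: [532.7, -1.4, 70.1]
ee_rot: [[0.994, -0.11, 0.001], [-0.11, -0.994, -0.001], [0.001, 0.001, -1.0]]
force: [0.2, -0.1, -0.2]
finger_gap: 38.7
grasp_force: 64.4
```

Run:
```python
from h import *
plan([531.5,3,16],-95.7)
```

```text
t 19.0 tcp [532.7  -1.4  70.1] yaw -96.3 q7 -69 tilt [-0.1 -0. ] F [ 0.2 -0.1 -0.2] gap 38.7 gf 64.4
plan shift [-1.7 -4.3 54.1] turn az -0.6
```

play_rows(commands=[0, 0, -0.6, -1.7, -4.8, 0, 0.7, 0, 0, 0, 0, 0, 15, 0.7, 0, 0, 0, 0, 0, 15, 0.7, 0, 0, 0, 0, 0, 10, 0.7, 0, 0, 0, 0, 0, 8, 0.7, 0, 0, 0, 0, 0, 5, 0.7, 0, 0, 0, 0, 0, 0, 0.7])

```text
clock: 19.88
tool_pos: [533.8, 5.5, 26.0]
ee_rot: [[0.995, -0.103, -0.001], [-0.103, -0.995, 0.014], [-0.002, -0.014, -1.0]]
force: [-24.8, 2.5, 75.9]
finger_gap: 38.7
grasp_force: 88.6
```

play_rows(commands=[0, 0, 0, 0, 0, -20, 0.7, 0, 0, 0, 0, 0, -20, 0.7, 0, 0, 0, 0, 0, 0, 0.7, 0, 0, 0, 0, 0, 0, 0.7])

```text
clock: 20.38
tool_pos: [530.5, 6.0, 55.3]
ee_rot: [[0.995, -0.096, -0.002], [-0.096, -0.995, -0.0], [-0.002, 0.0, -1.0]]
force: [-0.3, 0.5, -1.3]
finger_gap: 38.6
grasp_force: 75.6
```

Run:
```python
from h import *
obs()
im,d=grab_frame("wrist"); save(im,"w6")
P=cloud("wrist",d); R,p,y=obs()
q=(P-p)@R  # tool coords
m=(abs(q[:,0])<40)&(abs(q[:,1])<19)&(q[:,2]>-35)&(q[:,2]<12)
print(m.sum(),np.percentile(q[m][:,0],[1,99]).round(1),np.percentile(q[m][:,2],[5,50,95]).round(1))
for z0 in range(-34,12,4):
    k=m&(q[:,2]>=z0)&(q[:,2]<z0+4)
    if k.sum()>20: print(z0,k.sum(),np.percentile(q[k][:,0],[1,99]).round(1))
```

```text
t 20.38 tcp [530.5   6.   55.3] yaw -95.5 q7 -68 tilt [ 0.1 -0. ] F [-0.3  0.5 -1.3] gap 38.6 gf 75.6
t 20.43 tcp [530.3   5.9  55.1] yaw -95.5 q7 -68 tilt [ 0.1 -0. ] F [-0.1  1.1 -0.3] gap 38.9 gf 75.6
12078 [-23.3  26.3] [-22.8 -10.2  -3.5]
-34 107 [-10.4  11.4]
-30 101 [-10.1  11.3]
-26 1353 [-22.6  25.9]
-22 3080 [-23.7  26.1]
-18 755 [-23.5  26.4]
-14 645 [-22.8  26.3]
-10 867 [-23.   26.4]
-6 4999 [-23.4  26.3]
-2 139 [25.7 26.5]
```

View pics/w6.png

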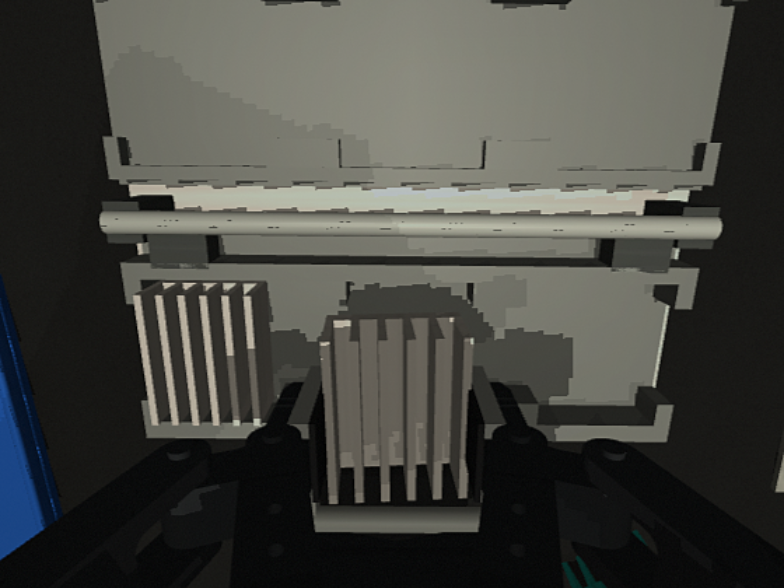

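Run:
```python
from h import *
R,p,y=obs()
c=calibration("wrist");K,Rc,t=[np.array(c[k]) for k in("camera_matrix","R","t")]
C=-Rc.T@t
def ray(u,v,z):
    w=Rc.T@np.linalg.inv(K)@[u/1.4,v/1.4,1]; return (C+w*(z-C[2])/w[2]).round(1)
for n,u,v,z in[("L1",348,286,30),("R1",470,286,30),("L0",134,292,30),("R2",668,290,30),("nestL",122,264,30),("nestR",698,268,30),("hingeL",100,220,35),("hingeR",722,228,35),("s0L",340,166,29),("s0R",484,166,29)]:
    w=ray(u,v,z); print(n,w,"rel tcp in tool",(R.T@(w-p)).round(1))
```

```text
t 20.43 tcp [530.3   5.9  55.1] yaw -95.5 q7 -68 tilt [ 0.1 -0. ] F [-0.1  1.1 -0.3] gap 38.9 gf 75.6
L1 [559.7  20.7  30. ] rel tcp in tool [ 27.9 -17.5  25. ]
R1 [555.6 -21.9  30. ] rel tcp in tool [28.  25.3 25. ]
L0 [564.8  95.8  30. ] rel tcp in tool [ 25.8 -92.8  25. ]
R2 [547.5 -91.   30. ] rel tcp in tool [26.5 94.8 25.1]
nestL [575.   97.4  30. ] rel tcp in tool [ 35.8 -95.4  24.9]
nestR [ 554.5 -100.9   30. ] rel tcp in tool [ 34.4 104.   25.1]
hingeL [590.9  97.9  35. ] rel tcp in tool [ 51.6 -97.4  19.9]
hingeR [ 568.8 -104.7   35. ] rel tcp in tool [ 49.  106.4  20. ]
s0L [600.2  18.4  29. ] rel tcp in tool [ 68.5 -19.1  25.9]
s0R [595.7 -28.8  29. ] rel tcp in tool [68.5 28.3 26. ]
```

play_rows(commands=[0, 0, 0.5, -1.4, 4.3, 0, 0.7, 0, 0, 0, 0, 0, 0, 0.7, 0, 0, 0, 0, 0, 0, 0.7, 0, 0, 0, 0, 0, 0, 0.7])

```text
clock: 20.92
tool_pos: [529.5, 1.8, 56.3]
ee_rot: [[0.995, -0.105, -0.0], [-0.105, -0.995, -0.0], [-0.0, 0.0, -1.0]]
force: [0.7, 0.6, -1.0]
finger_gap: 38.9
grasp_force: 75.6
```

play_rows(commands=[0, 0, 0, 0, 0, 15, 0.7, 0, 0, 0, 0, 0, 9, 0.7, 0, 0, 0, 0, 0, 5, 0.7, 0, 0, 0, 0, 0, 3, 0.7, 0, 0, 0, 0, 0, 0, 0.7])

```text
clock: 21.55
tool_pos: [529.4, 1.6, 24.2]
ee_rot: [[0.994, -0.105, -0.0], [-0.105, -0.994, -0.0], [-0.0, 0.0, -1.0]]
force: [-0.5, 1.1, -0.6]
finger_gap: 38.4
grasp_force: 75.6
```

play_rows(commands=[0, 0, 0, 0, 0, 4, 0.7, 0, 0, 0, 0, 0, 4, 0.7, 0, 0, 0, 0, 0, 0, 0.7])

```text
clock: 21.92
tool_pos: [529.1, 1.8, 16.1]
ee_rot: [[0.995, -0.105, -0.001], [-0.105, -0.995, 0.0], [-0.001, 0.0, -1.0]]
force: [0.6, 0.1, -1.6]
finger_gap: 38.3
grasp_force: 75.6
```

play_rows(commands=[0, 0, 0, 0, 0, 0, 0.36, 0, 0, 0, 0, 0, 0, 0.36, 0, 0, 0, 0, 0, 0, 0.36, 0, 0, 0, 0, 0, -30, 0.36, 0, 0, 0, 0, 0, -50, 0.36, 0, 0, 0, 0, 0, -50, 0.36, 0, 0, 0, 0, 0, -20, 0.36])

```text
clock: 22.8
tool_pos: [531.2, 1.3, 169.2]
ee_rot: [[0.994, -0.105, 0.005], [-0.105, -0.994, 0.001], [0.004, -0.002, -1.0]]
force: [-1.1, 0.3, -0.4]
finger_gap: 54.7
grasp_force: 0.0
```

play_rows(commands=[0, 0, 0, -3, 56.8, 0, 0.3, 0, 0, 0, -3, 56.8, 0, 0.3, 0, 0, 0, -3, 56.8, 0, 0.3, 0, 0, 0, -3, 56.8, 0, 0.3, 0, 0, 0, -3, 56.8, 15, 0.3, 0, 0, 0, -3, 56.8, 15, 0.3, 0, 0, 0, -3, 56.8, 15, 0.3, 0, 0, 8, 0, 0, 0, 0.3, 0, 0, 7.7, 0, 0, 0, 0.3, 0, 0, 0, 0, 0, 0, 0.3, 0, 0, 0, 0, 0, 0, 0.3, 0, 0, 0, 0, 0, 0, 0.3])

```text
clock: 24.3
tool_pos: [467.1, -391.0, 121.3]
ee_rot: [[0.93, -0.368, 0.0], [-0.368, -0.93, 0.0], [-0.0, -0.0, -1.0]]
force: [0.7, -0.7, 0.3]
finger_gap: 59.7
grasp_force: 0.0
```

Run:
```python
from h import *
im,d,o=sinks()
sinks(cams=("top",))
o=[x for x in o if np.hypot(*(x[0]-[466,-391]))<45]
plan([*o[0][0],4],o[0][2]-90)
```

```text
wrist 0.76 [ 485.1 -301.2] [50.1 41.5] 12.5 ztop 25.8
wrist 0.72 [ 467.  -391.2] [50.4 40.1] -21.6 ztop 25.7
wrist 0.68 [ 492.7 -207.3] [51.1 42.2] -20.0 ztop 25.7
top 0.66 [536.4  76. ] [47.7 39.9] -6.4 ztop 40.0
top 0.66 [ 483.8 -300.5] [48.9 39.5] 11.6 ztop 30.3
top 0.58 [527.3   2.6] [52.1 39.7] -4.8 ztop 40.0
top 0.51 [ 491. -207.] [49.1 39.6] -18.9 ztop 30.0
t 24.5 tcp [ 467.  -391.4  121.5] yaw -111.7 q7 -46 tilt [-0.  0.] F [-0.1 -0.8  0.1] gap 59.7 gf 0.0
plan shift [-1.000e-01 -1.000e-01  1.175e+02] turn az -0.1
```

play_rows(commands=[0, 0, 0, 0, 0, 55, 0.3, 0, 0, 0, 0, 0, 40, 0.3, 0, 0, 0, 0, 0, 22, 0.3, 0, 0, 0, 0, 0, 0, 0.6, 0, 0, 0, 0, 0, 0, 0.7, 0, 0, 0, 0, 0, 0, 0.7, 0, 0, 0, 0, 0, 0, 0.7, 0, 0, 0, 0, 0, -20, 0.7, 0, 0, 0, 0, 0, -40, 0.7, 0, 0, 0, 0, 0, -40, 0.7, 0, 0, -8, 0, 0, 0, 0.7, 0, 0, -7.7, 0, 0, 0, 0.7])

```text
clock: 26.0
tool_pos: [467.4, -392.3, 106.9]
ee_rot: [[0.995, -0.101, 0.003], [-0.101, -0.995, -0.002], [0.003, 0.001, -1.0]]
force: [-0.0, -0.3, -1.0]
finger_gap: 38.8
grasp_force: 64.4
```

play_rows(commands=[0, 0, 0, 3.5, -54.2, 0, 0.7, 0, 0, 0, 3.5, -54.2, 0, 0.7, 0, 0, 0, 3.5, -54.2, 0, 0.7, 0, 0, 0, 3.5, -54.2, 0, 0.7, 0, 0, 0, 3.5, -54.2, 15, 0.7, 0, 0, 0, 3.5, -54.2, 30, 0.7, 0, 0, 0, 0, 0, 0, 0.7, 0, 0, 0, 0, 0, 0, 0.7, 0, 0, 0, 0, 0, 0, 0.7, 0, 0, 0, 0, 0, 0, 0.7])

```text
clock: 27.25
tool_pos: [522.0, -72.2, 60.3]
ee_rot: [[0.994, -0.108, 0.001], [-0.108, -0.994, -0.0], [0.001, 0.0, -1.0]]
force: [-1.0, -0.2, -0.2]
finger_gap: 38.7
grasp_force: 64.4
```

Run:
```python
from h import *
R,p,y=obs()
im,d=grab_frame("wrist"); save(im,"w7")
q=(cloud("wrist",d)-p)@R
m=(abs(q[:,0])<40)&(abs(q[:,1])<19)&(q[:,2]>-24)&(q[:,2]<-3)
print(m.sum(),np.percentile(q[m][:,0],[1,99]).round(1))
plan([522,-70,16],-96)
```

```text
t 27.25 tcp [522.  -72.2  60.3] yaw -96.2 q7 -61 tilt [-0.1 -0. ] F [-1.  -0.2 -0.2] gap 38.7 gf 64.4
9784 [-23.7  25.9]
t 27.3 tcp [522.  -71.9  60.1] yaw -96.2 q7 -61 tilt [-0.1 -0. ] F [-1.  -0.4 -0.8] gap 38.6 gf 64.4
plan shift [-0.2 -1.9 44.1] turn az -0.2
```

View pics/w7.png

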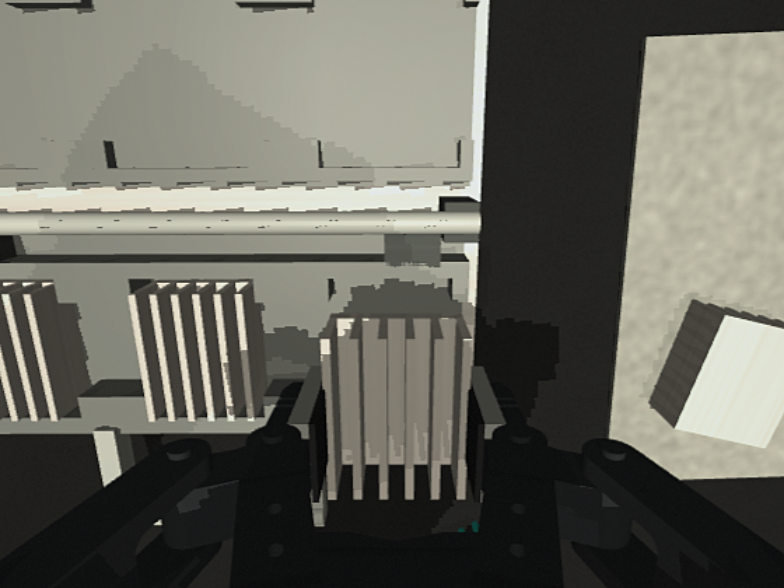

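play_rows(commands=[0, 0, 0, -1, -2.2, 0, 0.7, 0, 0, 0, 0, 0, 0, 0.7, 0, 0, 0, 0, 0, 15, 0.7, 0, 0, 0, 0, 0, 10, 0.7, 0, 0, 0, 0, 0, 6, 0.7, 0, 0, 0, 0, 0, 4, 0.7, 0, 0, 0, 0, 0, 0, 0.7])

```text
clock: 28.18
tool_pos: [520.7, -68.1, 24.0]
ee_rot: [[0.994, -0.105, -0.001], [-0.105, -0.994, -0.0], [-0.001, 0.0, -1.0]]
force: [-0.2, 0.8, -1.7]
finger_gap: 38.7
grasp_force: 64.6
```

play_rows(commands=[0, 0, 0, 0, 1, 0, 0.7, 0, 0, 0, 0, 0, 4, 0.7, 0, 0, 0, 0, 0, 4, 0.7, 0, 0, 0, 0, 0, 0, 0.7])

```text
clock: 28.68
tool_pos: [520.6, -68.9, 16.0]
ee_rot: [[0.995, -0.105, -0.001], [-0.105, -0.995, 0.0], [-0.001, -0.0, -1.0]]
force: [0.6, 0.4, -1.2]
finger_gap: 38.9
grasp_force: 64.6
```

play_rows(commands=[0, 0, 0, 0, 0, 0, 0.36, 0, 0, 0, 0, 0, 0, 0.36, 0, 0, 0, 0, 0, 0, 0.36, 0, 0, 0, 0, 0, -30, 0.36, 0, 0, 0, 0, 0, -50, 0.36, 0, 0, 0, 0, 0, -60, 0.36, 0, 0, 0, -35, -35, -20, 0.6, 0, 0, 0, -35, -36, 0, 0.6, 0, 0, -10, 0, 0, 0, 0.6])

```text
clock: 29.8
tool_pos: [455.9, 17.4, 175.2]
ee_rot: [[0.996, 0.089, -0.004], [0.089, -0.996, 0.003], [-0.004, -0.004, -1.0]]
force: [-0.2, -1.0, -0.1]
finger_gap: 34.1
grasp_force: 0.0
```

play_rows(commands=[0, 0, -10, 0, 0, 0, 0.6, 0, 0, -10, 0, 0, 0, 0.6, 0, 0, -10, 0, 0, 0, 0.6, 0, 0, -10, 0, 0, 0, 0.6, 0, 0, -10, 0, 0, 0, 0.6, 0, 0, -10, 0, 0, 0, 0.6, 0, 0, -10, 0, 0, 0, 0.6, 0, 0, -10, 0, 0, 0, 0.6, 0, 0, 0, 0, 0, 0, 0.6, 0, 0, 0, 0, 0, 0, 0.6])

```text
clock: 31.05
tool_pos: [458.7, 8.8, 176.4]
ee_rot: [[0.108, 0.994, -0.0], [0.994, -0.108, 0.0], [0.0, -0.0, -1.0]]
force: [-0.2, 0.1, -0.2]
finger_gap: 34.1
grasp_force: 0.0
```

Run:
```python
from h import *
plan([459,9,11],-6)
im,d,o=sinks()
for q in ["leaf_bar"]:
    print(q,[(np.round(r["position"],1),round(r["conf"],2)) for r in finder.landmark_of("wrist",q)])
sinks(cams=("top",))
```

```text
t 31.05 tcp [458.7   8.8 176.4] yaw -6.2 q7 -5 tilt [-0.  0.] F [-0.2  0.1 -0.2] gap 34.1 gf 0.0
plan shift [  0.2   0.3 165.4] turn az -0.2
wrist 0.88 [521.2 -67.8] [50.2 40.8] -6.1 ztop 36.4
wrist 0.63 [537.3  77. ] [53.7 40.9] -5.9 ztop 36.5
wrist 0.57 [529.5   3.9] [52.2 42.7] -5.9 ztop 36.5
wrist 0.54 [ 483.8 -182.9] [18.7  4.4] -7.8 ztop 24.3
leaf_bar [(array([460.1,   5.8,  29.9]), 0.6)]
top 0.73 [520.9 -69.3] [48.5 39.8] 1.5 ztop 39.4
top 0.6 [ 491.4 -207.3] [49.2 39.5] -21.1 ztop 30.4
top 0.55 [ 483.1 -300.4] [49.7 40. ] 12.5 ztop 29.6
top 0.51 [537.1  76. ] [48.9 39.8] -5.9 ztop 38.9
top 0.49 [534.   -5.9] [50.4 29.9] 39.8 ztop 41.1
```

play_rows(commands=[0, 0, 0, 0, 0.7, 50, 0.6, 0, 0, 0, 0, 0, 50, 0.6, 0, 0, 0, 0, 0, 40, 0.6, 0, 0, 0, 0, 0, 25, 0.6, 0, 0, 0, 0, 0, 0, 1, 0, 0, 0, 0, 0, 0, 1, 0, 0, 0, 0, 0, 0, 1, 0, 0, 0, 0, 0, 0, 1, 0, 0, 0, 0, 0, 0, 1])

```text
clock: 32.42
tool_pos: [459.8, 8.4, 12.0]
ee_rot: [[0.105, 0.994, 0.001], [0.994, -0.105, -0.0], [0.0, 0.001, -1.0]]
force: [-0.4, -2.0, -0.9]
finger_gap: 7.6
grasp_force: 58.8
```

play_rows(commands=[0, 0, 0, 0, 0.5, -10.5, 1, 0, 0, 0, 0, 1.3, -10.3, 1, 0, 0, 0, 0, 2.3, -10.3, 1, 0, 0, 0, 0, 3.1, -9.9, 1, 0, 0, 0, 0, 4, -9.7, 1, 0, 0, 0, 0, 4.9, -9.3, 1, 0, 0, 0, 0, 5.6, -8.8, 1, 0, 0, 0, 0, 6.4, -8.3, 1, 0, 0, 0, 0, 0, 0, 1])

```text
clock: 33.55
tool_pos: [486.2, 5.7, 89.3]
ee_rot: [[0.105, 0.994, -0.004], [0.994, -0.105, 0.001], [0.001, -0.005, -1.0]]
force: [-4.6, -3.2, 3.6]
finger_gap: 7.8
grasp_force: 59.3
```

play_rows(commands=[0, 0, 0, 0, 7, -7.8, 1, 0, 0, 0, 0, 7.8, -7, 1, 0, 0, 0, 0, 8.3, -6.4, 1, 0, 0, 0, 0, 8.8, -5.6, 1, 0, 0, 0, 0, 9.3, -4.9, 1, 0, 0, 0, 0, 9.7, -4, 1, 0, 0, 0, 0, 9.9, -3.1, 1, 0, 0, 0, 0, 10.3, -2.3, 1, 0, 0, 0, 0, 10.3, -1.3, 1, 0, 0, 0, 0, 10.5, -0.5, 1, 0, 0, 0, 0, 0, 0, 1])

```text
clock: 34.92
tool_pos: [579.8, -4.2, 133.2]
ee_rot: [[0.105, 0.994, 0.0], [0.994, -0.105, 0.0], [0.0, -0.0, -1.0]]
force: [-3.8, -2.9, 2.8]
finger_gap: 7.5
grasp_force: 62.8
```

play_rows(commands=[0, 0, 0, 0, 10.5, 0.5, 1, 0, 0, 0, 0, 10.3, 1.3, 1, 0, 0, 0, 0, 10.3, 2.3, 1, 0, 0, 0, 0, 9.9, 3.1, 1, 0, 0, 0, 0, 9.7, 4, 1, 0, 0, 0, 0, 9.3, 4.9, 1, 0, 0, 0, 0, 8.8, 5.6, 1, 0, 0, 0, 0, 8.3, 6.4, 1, 0, 0, 0, 0, 7.8, 7, 1, 0, 0, 0, 0, 7, 7.8, 1, 0, 0, 0, 0, 0, 0, 1])

```text
clock: 36.3
tool_pos: [671.3, -13.6, 87.5]
ee_rot: [[0.105, 0.994, 0.002], [0.994, -0.105, -0.001], [-0.001, 0.002, -1.0]]
force: [0.5, -4.1, -0.6]
finger_gap: 7.6
grasp_force: 65.2
```

play_rows(commands=[0, 0, 0, 0, 6.4, 8.3, 1, 0, 0, 0, 0, 5.6, 8.8, 1, 0, 0, 0, 0, 4.9, 9.3, 1, 0, 0, 0, 0, 4, 9.7, 1, 0, 0, 0, 0, 3.1, 9.9, 1, 0, 0, 0, 0, 2.3, 10.3, 1, 0, 0, 0, 0, 1.3, 10.3, 1, 0, 0, 0, 0, 0.5, 10.5, 1, 0, 0, 0, 0, 0, 1, 1, 0, 0, 0, 0, 0, 0, 1, 0, 0, 0, 0, 0, 0, 1])

```text
clock: 37.67
tool_pos: [698.5, -16.4, 10.0]
ee_rot: [[0.105, 0.994, 0.001], [0.994, -0.105, -0.001], [-0.001, 0.001, -1.0]]
force: [0.4, -4.1, -3.0]
finger_gap: 7.9
grasp_force: 68.3
```

play_rows(commands=[0, 0, 0, 0, 0, 1, 1, 0, 0, 0, 0, 0, 0, 1, 0, 0, 0, 0, 0, 0, 1, 0, 0, 0, 0, 0, -1, 1])

```text
clock: 38.17
tool_pos: [698.5, -16.4, 10.2]
ee_rot: [[0.105, 0.994, 0.001], [0.994, -0.105, -0.0], [-0.0, 0.001, -1.0]]
force: [2.5, -5.2, -3.4]
finger_gap: 7.5
grasp_force: 68.3
```

play_rows(commands=[0, 0, 0, 0, -0.5, -11.5, 1, 0, 0, 0, 0, -1.3, -10.3, 1, 0, 0, 0, 0, -2.3, -10.3, 1, 0, 0, 0, 0, -3.1, -9.9, 1, 0, 0, 0, 0, -4, -9.7, 1, 0, 0, 0, 0, -4.9, -9.3, 1, 0, 0, 0, 0, -5.6, -8.8, 1, 0, 0, 0, 0, -6.4, -8.3, 1, 0, 0, 0, 0, 0, 0, 1])

```text
clock: 39.3
tool_pos: [670.7, -13.3, 89.3]
ee_rot: [[0.105, 0.994, 0.001], [0.994, -0.105, 0.0], [0.0, 0.001, -1.0]]
force: [-0.3, -4.2, 2.6]
finger_gap: 7.5
grasp_force: 64.2
```

play_rows(commands=[0, 0, 0, 0, -7, -7.8, 1, 0, 0, 0, 0, -7.8, -7, 1, 0, 0, 0, 0, -8.3, -6.4, 1, 0, 0, 0, 0, -8.8, -5.6, 1, 0, 0, 0, 0, -9.3, -4.9, 1, 0, 0, 0, 0, -9.7, -4, 1, 0, 0, 0, 0, -9.9, -3.1, 1, 0, 0, 0, 0, -10.3, -2.3, 1, 0, 0, 0, 0, -10.3, -1.3, 1, 0, 0, 0, 0, -10.5, -0.5, 1])

```text
clock: 40.55
tool_pos: [585.3, -4.2, 135.3]
ee_rot: [[0.105, 0.994, 0.015], [0.994, -0.105, -0.001], [0.0, 0.015, -1.0]]
force: [6.0, -4.8, 6.5]
finger_gap: 7.3
grasp_force: 59.6
```

play_rows(commands=[0, 0, 0, 0, -10.5, 0.5, 1, 0, 0, 0, 0, -10.3, 1.3, 1, 0, 0, 0, 0, -10.3, 2.3, 1, 0, 0, 0, 0, -9.9, 3.1, 1, 0, 0, 0, 0, -9.7, 4, 1, 0, 0, 0, 0, -9.3, 4.9, 1, 0, 0, 0, 0, -8.8, 5.6, 1, 0, 0, 0, 0, -8.3, 6.4, 1, 0, 0, 0, 0, -7.8, 7, 1, 0, 0, 0, 0, -7, 7.8, 1, 0, 0, 0, 0, 0, 0, 1])

```text
clock: 41.92
tool_pos: [487.7, 6.1, 88.5]
ee_rot: [[0.104, 0.995, 0.001], [0.995, -0.104, 0.0], [0.0, 0.001, -1.0]]
force: [1.6, -5.3, -2.0]
finger_gap: 7.6
grasp_force: 66.0
```

play_rows(commands=[0, 0, 0, 0, -6.4, 8.3, 1, 0, 0, 0, 0, -5.6, 8.8, 1, 0, 0, 0, 0, -4.9, 9.3, 1, 0, 0, 0, 0, -4, 9.7, 1, 0, 0, 0, 0, -3.1, 9.9, 1, 0, 0, 0, 0, -2.3, 10.3, 1, 0, 0, 0, 0, -1.3, 10.3, 1, 0, 0, 0, 0, -0.5, 10.5, 1, 0, 0, 0, 0, 0, 1, 1, 0, 0, 0, 0, 0, 0, 1])

```text
clock: 43.18
tool_pos: [460.0, 9.1, 10.2]
ee_rot: [[0.105, 0.995, 0.001], [0.995, -0.105, -0.0], [-0.0, 0.001, -1.0]]
force: [3.0, -3.4, -0.4]
finger_gap: 7.6
grasp_force: 70.3
```

play_rows(commands=[0, 0, 0, 0, 0, 0, 0.6, 0, 0, 0, 0, 0, 0, 0.6, 0, 0, 0, 0, 0, 0, 0.6, 0, 0, 0, 0, 0, -30, 0.6, 0, 0, 0, 0, 0, -60, 0.6, 0, 0, 0, 0, 0, -60, 0.6, 0, 0, 0, -10, 60, -30, 0.6, 0, 0, 0, -30, 50, 0, 0.3, 0, 0, 0, -30, 40, 0, 0.3, 0, 0, 0, 0, 0, 0, 0.3, 0, 0, 0, 0, 0, 0, 0.3])

```text
clock: 44.55
tool_pos: [595.6, -74.8, 187.3]
ee_rot: [[0.105, 0.994, -0.002], [0.994, -0.105, 0.001], [0.001, -0.003, -1.0]]
force: [0.6, 0.2, 0.3]
finger_gap: 59.9
grasp_force: 0.0
```

Run:
```python
from h import *
obs()
im,d,o=sinks()
save(im,"w8")
print([(np.round(r["position"],1),round(r["conf"],2)) for r in finder.landmark_of("wrist","leaf_bar")])
sinks(cams=("top",))
```

```text
t 44.55 tcp [595.6 -74.8 187.3] yaw -6.0 q7 19 tilt [-0.   0.1] F [0.6 0.2 0.3] gap 59.9 gf 0.0
wrist 0.96 [616.6 -76.3] [49.4 40. ] -5.9 ztop 46.0
wrist 0.85 [630.5  60.3] [49.5 25.1] -6.1 ztop 46.2
wrist 0.81 [623.6  -6. ] [50.  39.1] -5.9 ztop 46.2
wrist 0.7 [ 541.4 -167.5] [240.1   8. ] 68.2 ztop 24.2
wrist 0.56 [ 534.  -155.8] [164.3  15.8] 66.4 ztop 25.9
wrist 0.49 [557.  -9.] [208.3 186.5] -6.0 ztop 34.6
wrist 0.24 [514.2  -3.1] [183.6 122.1] 83.9 ztop 35.0
[(array([460.5,   7.4,  29.5]), 0.73)]
top 0.78 [ 490.9 -207.1] [49.9 39.6] -19.9 ztop 30.6
top 0.72 [630.7  66.1] [49.6 39.8] -7.4 ztop 50.6
top 0.55 [ 483.4 -300.3] [49.9 38.9] 10.8 ztop 31.1
```

View pics/w8.png

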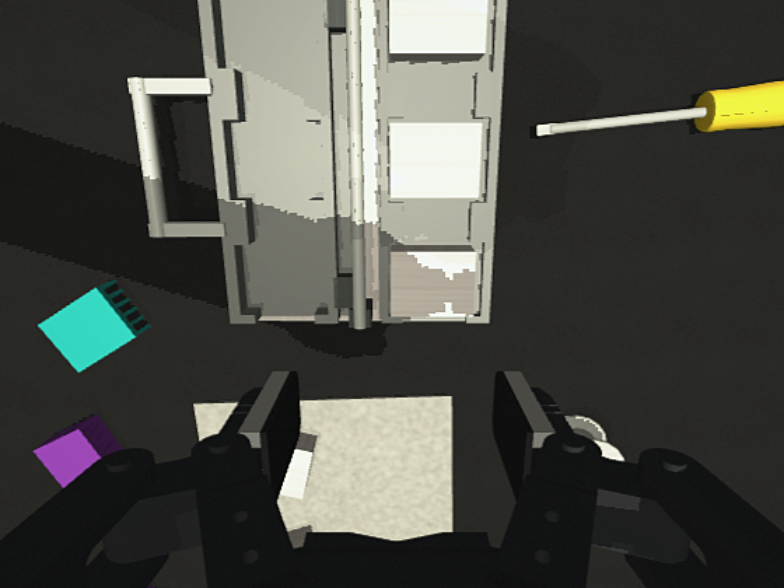

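play_rows(commands=[0, 0, 10, 0.7, 21, 0, 0.3, 0, 0, 10, 0, 0, 0, 0.3, 0, 0, 10, 0, 0, 0, 0.3, 0, 0, 10, 0, 0, 0, 0.3, 0, 0, 10, 0, 0, 0, 0.3, 0, 0, 10, 0, 0, 20, 0.3, 0, 0, 10, 0, 0, 20, 0.3, 0, 0, 10, 0, 0, 10, 0.3, 0, 0, 10, 0, 0, 0, 0.3, 0, 0, 0, 0, 0, 0, 0.3, 0, 0, 0, 0, 0, 0, 0.3])

```text
clock: 46.18
tool_pos: [617.8, -76.1, 138.3]
ee_rot: [[0.995, -0.101, 0.0], [-0.101, -0.995, 0.0], [0.0, -0.0, -1.0]]
force: [0.4, -0.1, 0.6]
finger_gap: 60.1
grasp_force: 0.0
```

Run:
```python
from h import *
im,d,o=sinks(zmin=40)
plan([616.7,-76.3,25],-96)
im,d=grab_frame("top")
for r in finder.trace("top","tray")[:1]:
    P=cloud("top",d,r["mask"]); print("rim",rect(P[P[:,2]>9]),"all",rect(P),P.mean(0))
print(finder.landmark_of("top","tray")[:1],finder.landmark_of("scene","tray")[:1])
```

```text
wrist 0.72 [632.4  66.2] [50.3 41.6] -5.9 ztop 45.8
wrist 0.62 [622.6 -19.8] [157.5  50.3] 83.4 ztop 33.4
wrist 0.61 [616.8 -78.3] [50.4 40.1] -5.9 ztop 45.9
wrist 0.57 [624.2  -7.7] [50.8 40.5] -6.2 ztop 45.9
t 46.27 tcp [617.9 -76.3 138.4] yaw -95.9 q7 -56 tilt [-0.  0.] F [-0.4 -0.3  0.2] gap 59.8 gf 0.0
plan shift [ -1.3   0.2 113.4] turn az 0.1
rim (array([494.2, 276. ]), array([307.7, 168. ]), 85.9) all (array([493.7, 276.3]), array([307.8, 170.9]), 86.3) [502.58558924 313.78325505   5.09642018]
[{'position': [500.9, 300.0, -3.8], 'conf': 0.57}] [{'position': [495.7, 298.8, -2.4], 'conf': 0.76}]
```

play_rows(commands=[0, 0, 0, -1, 1.2, 50, 0.3, 0, 0, 0, 0, 0, 40, 0.3, 0, 0, 0, 0, 0, 23, 0.3, 0, 0, 0, 0, 0, 0, 0.6, 0, 0, 0, 0, 0, 0, 0.7, 0, 0, 0, 0, 0, 0, 0.7, 0, 0, 0, 0, 0, 0, 0.7, 0, 0, 0, 0, 0, -20, 0.7, 0, 0, 0, 0, 0, -40, 0.7, 0, 0, 0, 0, 0, -40, 0.7, 0, 0, 0, 0, 0, 0, 0.7])

```text
clock: 47.85
tool_pos: [619.5, -79.4, 130.5]
ee_rot: [[0.994, -0.105, 0.009], [-0.105, -0.994, -0.001], [0.009, 0.001, -1.0]]
force: [-0.1, -0.4, -1.4]
finger_gap: 38.8
grasp_force: 64.5
```

play_rows(commands=[0, 0, 0, -15.4, -55, 0, 0.7, 0, 0, 0, -15.4, -55, 0, 0.7, 0, 0, 0, -15.4, -55, 0, 0.7, 0, 0, 0, -15.4, -55, 0, 0.7, 0, 0, 0, -15.4, -55, 0, 0.7, 0, 0, 0, -15.4, -55, 0, 0.7, 0, 0, 0, -15.4, -55, 20, 0.7, 0, 0, -2, -15.4, -55, 20, 0.7, 0, 0, 0, 0, 0, 0, 0.7, 0, 0, 0, 0, 0, 0, 0.7, 0, 0, 0, 0, 0, 0, 0.7])

```text
clock: 49.22
tool_pos: [541.1, 370.1, 85.9]
ee_rot: [[0.997, -0.074, 0.001], [-0.074, -0.997, -0.001], [0.001, 0.001, -1.0]]
force: [0.4, -0.2, -1.0]
finger_gap: 38.7
grasp_force: 64.4
```

Run:
```python
from h import *
plan([540.3,373,6],-94)
im,d=grab_frame("wrist"); save(im,"w9")
print(finder.landmark_of("wrist","tray")[:2])
for r in finder.trace("wrist","tray")[:1]:
    P=cloud("wrist",d,r["mask"]); print(r["conf"],rect(P))
```

```text
t 49.23 tcp [541.1 370.1  85.9] yaw -94.2 q7 -93 tilt [-0.1 -0. ] F [ 0.4 -0.2 -1. ] gap 38.7 gf 64.4
plan shift [-1.1 -2.9 79.9] turn az -0.2
[{'position': [495.0, 301.3, -2.2], 'conf': 0.97}]
0.91 (array([494.5, 298.1]), array([272.9, 173.3]), 85.7)
```

View pics/w9.png

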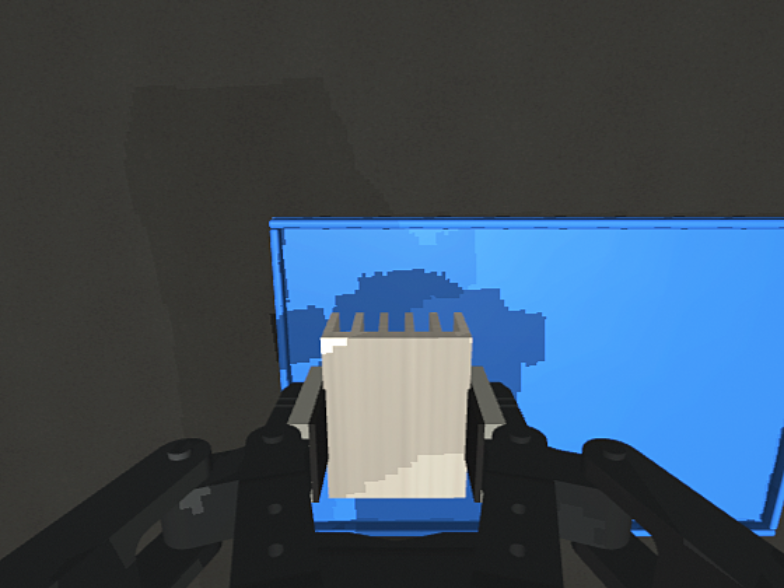

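play_rows(commands=[0, 0, 0, -3, -1, 40, 0.7, 0, 0, 0, 0, 0, 25, 0.7, 0, 0, 0, 0, 0, 10, 0.7, 0, 0, 0, 0, 0, 3, 0.7, 0, 0, 0, 0, 0, 0, 0.7])

```text
clock: 50.0
tool_pos: [538.1, 373.9, 7.9]
ee_rot: [[0.998, -0.07, 0.001], [-0.07, -0.998, 0.0], [0.001, -0.0, -1.0]]
force: [-0.5, -0.5, -1.8]
finger_gap: 38.9
grasp_force: 64.4
```

play_rows(commands=[0, 0, 0, 0, 0, 0.5, 0.35, 0, 0, 0, 0, 0, 0, 0.35, 0, 0, 0, 0, 0, 0, 0.35, 0, 0, 0, 0, 0, -50, 0.35, 0, 0, 0, 0, 0, -60, 0.35, 0, 0, 0, 16, 53.5, -20, 0.3, 0, 0, 0, 16, 53.5, 0, 0.3, 0, 0, 0, 16, 53.5, 0, 0.3, 0, 0, 0, 16, 53.5, 0, 0.3, 0, 0, 0, 16, 53.5, 0, 0.3, 0, 0, 0, 16, 53.5, 0, 0.3, 0, 0, 2, 16, 53.5, 0, 0.3])

```text
clock: 51.5
tool_pos: [623.1, -9.1, 136.9]
ee_rot: [[0.994, -0.106, 0.001], [-0.106, -0.994, 0.001], [0.001, -0.001, -1.0]]
force: [0.6, -0.5, -0.9]
finger_gap: 59.9
grasp_force: 0.0
```

play_rows(commands=[0, 0, 0, 0, 0, 40, 0.3, 0, 0, 0, 0, 0, 0, 0.3, 0, 0, 0, 0, 0, 0, 0.3])

```text
clock: 51.88
tool_pos: [623.2, -6.5, 97.1]
ee_rot: [[0.995, -0.103, 0.0], [-0.103, -0.995, 0.0], [0.0, -0.0, -1.0]]
force: [0.9, 0.1, 0.7]
finger_gap: 59.8
grasp_force: 0.0
```

Run:
```python
from h import *
im,d,o=sinks(zmin=40)
plan([624.2,-7.5,25],-96)
```

```text
wrist 0.95 [624.8  -7.2] [50.5 40. ] -6.2 ztop 46.5
wrist 0.73 [632.5  66.7] [50.8 41. ] -6.1 ztop 46.4
t 51.98 tcp [623.8  -6.3  97.9] yaw -95.9 q7 -61 tilt [-0.1  0. ] F [ 0.1 -0.3 -0.6] gap 59.6 gf 0.0
plan shift [ 0.4  1.1 72.9] turn az 0.1
```

play_rows(commands=[0, 0, 0, 0.5, 1, 45, 0.3, 0, 0, 0, 0, 0, 27, 0.3, 0, 0, 0, 0, 0, 0, 0.6, 0, 0, 0, 0, 0, 0, 0.7, 0, 0, 0, 0, 0, 0, 0.7, 0, 0, 0, 0, 0, 0, 0.7, 0, 0, 0, 0, 0, 0, 0.7, 0, 0, 0, 0, 0, -20, 0.7, 0, 0, 0, 0, 0, -40, 0.7, 0, 0, 0, 0, 0, -20, 0.7, 0, 0, 0, 0, 0, 0, 0.7])

```text
clock: 53.35
tool_pos: [624.6, -8.9, 106.9]
ee_rot: [[0.994, -0.105, 0.004], [-0.105, -0.994, 0.0], [0.004, -0.001, -1.0]]
force: [-0.9, -0.5, -0.8]
finger_gap: 38.3
grasp_force: 64.3
```

play_rows(commands=[0, 0, 0, -20.4, -49, 0, 0.7, 0, 0, 0, -20.4, -49, 0, 0.7, 0, 0, 0, -20.4, -49, 0, 0.7, 0, 0, 0, -20.4, -49, 0, 0.7, 0, 0, 0, -20.4, -49, 0, 0.7, 0, 0, -2, -20.4, -49, 20, 0.7, 0, 0, 0, 0, 0, 20, 0.7, 0, 0, 0, 0, 0, 0, 0.7, 0, 0, 0, 0, 0, 0, 0.7, 0, 0, 0, 0, 0, 0, 0.7])

```text
clock: 54.6
tool_pos: [533.4, 294.8, 65.6]
ee_rot: [[0.997, -0.073, 0.002], [-0.073, -0.997, 0.0], [0.002, -0.0, -1.0]]
force: [0.8, -0.2, -0.2]
finger_gap: 39.0
grasp_force: 64.3
```

Run:
```python
from h import *
plan([533.4,298.3,7.5],-94.1)
sinks(zmin=15)
```

```text
t 54.6 tcp [533.4 294.8  65.6] yaw -94.2 q7 -85 tilt [-0.1  0. ] F [ 0.8 -0.2 -0.2] gap 39.0 gf 64.3
plan shift [-0.4 -3.4 58.1] turn az -0.1
wrist 0.8 [534.7 296.3] [51.4 40.1] -4.0 ztop 86.6
wrist 0.68 [538.7 375.5] [51.  40.8] -3.4 ztop 26.6
```

play_rows(commands=[0, 0, 0, 0, -1.5, 30, 0.7, 0, 0, 0, 0, 0, 17, 0.7, 0, 0, 0, 0, 0, 8, 0.7, 0, 0, 0, 0, 0, 3.5, 0.7, 0, 0, 0, 0, 0, 0, 0.7])

```text
clock: 55.32
tool_pos: [532.7, 298.1, 6.4]
ee_rot: [[0.998, -0.07, 0.001], [-0.07, -0.998, 0.0], [0.001, -0.0, -1.0]]
force: [-0.5, -0.7, -0.0]
finger_gap: 38.7
grasp_force: 64.3
```

play_rows(commands=[0, 0, 0, 0, 0, 0, 0.35, 0, 0, 0, 0, 0, 0, 0.35, 0, 0, 0, 0, 0, 0, 0.35, 0, 0, 0, 0, 0, -50, 0.35, 0, 0, 0, 0, 0, -60, 0.35, 0, 0, 0, 23, 46, -10, 0.3, 0, 0, 0, 23, 46, 0, 0.3, 0, 0, 0, 23, 46, 0, 0.3, 0, 0, 2, 23, 46, 0, 0.3, 0, 0, 0, 23, 46, 15, 0.3, 0, 0, 0, 0, 0, 15, 0.3, 0, 0, 0, 0, 0, 0, 0.3])

```text
clock: 56.82
tool_pos: [628.1, 60.3, 94.6]
ee_rot: [[0.994, -0.106, -0.003], [-0.106, -0.994, 0.001], [-0.003, -0.001, -1.0]]
force: [-0.2, 1.3, -0.2]
finger_gap: 59.6
grasp_force: 0.0
```

Run:
```python
from h import *
im,d,o=sinks(zmin=40)
plan([632.3,66.4,25],-96)
```

```text
wrist 0.58 [633.2  68.2] [50.3 40.2] -5.9 ztop 47.0
t 56.92 tcp [629.1  62.   95.8] yaw -95.9 q7 -67 tilt [0. 0.] F [ 0.6 -0.4 -0.7] gap 59.4 gf 0.0
plan shift [ 2.8 -4.6 70.8] turn az 0.1
```

play_rows(commands=[0, 0, 0, 3, -4, 45, 0.3, 0, 0, 0, 0, 0, 25.5, 0.3, 0, 0, 0, 0, 0, 0, 0.6, 0, 0, 0, 0, 0, 0, 0.7, 0, 0, 0, 0, 0, 0, 0.7, 0, 0, 0, 0, 0, 0, 0.7, 0, 0, 0, 0, 0, 0, 0.7, 0, 0, 0, 0, 0, -20, 0.7, 0, 0, 0, 0, 0, -40, 0.7, 0, 0, 0, 0, 0, -20, 0.7, 0, 0, 0, 0, 0, 0, 0.7])

```text
clock: 58.3
tool_pos: [634.2, 63.4, 108.0]
ee_rot: [[0.994, -0.105, 0.004], [-0.105, -0.994, 0.001], [0.004, -0.001, -1.0]]
force: [-0.6, 0.5, -0.6]
finger_gap: 38.8
grasp_force: 64.4
```

play_rows(commands=[0, 0, 0, -30, -36, 0, 0.7, 0, 0, 0, -30, -36, 0, 0.7, 0, 0, 0, -30, -36, 0, 0.7, 0, 0, -2, -30, -36, 20, 0.7, 0, 0, 0, 0, 0, 20, 0.7, 0, 0, 0, 0, 0, 0, 0.7, 0, 0, 0, 0, 0, 0, 0.7, 0, 0, 0, 0, 0, 0, 0.7])

```text
clock: 59.3
tool_pos: [529.8, 217.8, 66.5]
ee_rot: [[0.997, -0.073, 0.002], [-0.073, -0.997, -0.0], [0.002, -0.0, -1.0]]
force: [0.6, -0.1, 0.1]
finger_gap: 38.8
grasp_force: 64.4
```

Run:
```python
from h import *
plan([528,223.5,6],-94.1)
sinks(zmin=15)
```

```text
t 59.3 tcp [529.8 217.8  66.5] yaw -94.2 q7 -78 tilt [-0.1  0. ] F [ 0.6 -0.1  0.1] gap 38.8 gf 64.4
plan shift [-2.3 -5.6 60.5] turn az -0.1
wrist 0.7 [538.1 365.8] [51.4 31.7] -6.4 ztop 26.5
wrist 0.68 [530.4 219.3] [51.4 40.1] -4.5 ztop 87.7
wrist 0.58 [527.3 333.2] [51.2 46.2] -4.1 ztop 26.5
```

Run:
```python
from h import *
sinks(zmin=15,cams=("top","scene"))
im,d=grab_frame("wrist"); save(im,"w10")
```

```text
top 0.71 [ 491.2 -206.8] [50.  39.9] -19.0 ztop 30.7
scene 0.66 [ 492.8 -205.1] [52.3 40.7] -19.8 ztop 28.9
scene 0.66 [ 486.  -298.7] [51.1 40.9] 11.1 ztop 28.7
scene 0.6 [539.  376.3] [52.9 44.2] -5.4 ztop 31.8
scene 0.59 [541.8 219.3] [44.7 33.3] -81.3 ztop 91.8
scene 0.48 [526.7 331.5] [52.7 43.1] -4.0 ztop 30.7
```

View pics/w10.png

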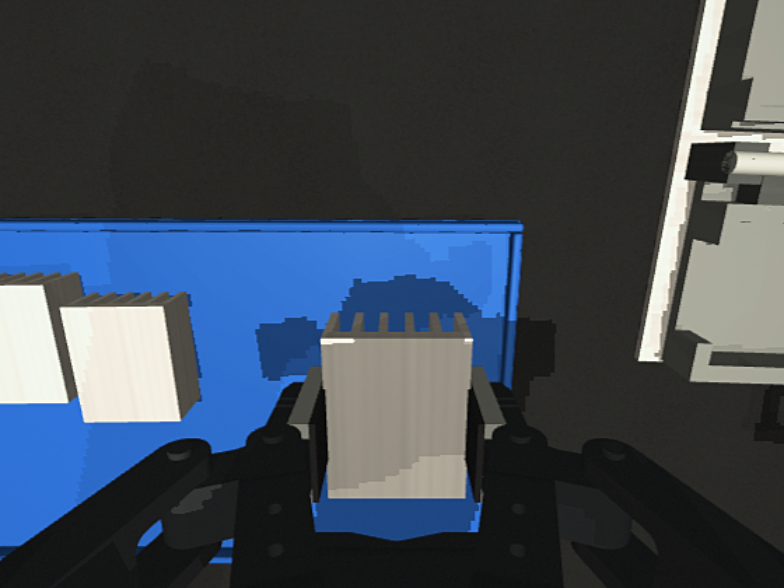

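play_rows(commands=[0, 0, 0, -1.5, -3, 30, 0.7, 0, 0, 0, 0, 0, 19, 0.7, 0, 0, 0, 0, 0, 8, 0.7, 0, 0, 0, 0, 0, 3, 0.7, 0, 0, 0, 0, 0, 0, 0.7])

```text
clock: 60.28
tool_pos: [527.7, 222.3, 6.0]
ee_rot: [[0.998, -0.07, 0.001], [-0.07, -0.998, 0.0], [0.001, -0.0, -1.0]]
force: [-0.1, -0.3, -1.0]
finger_gap: 38.7
grasp_force: 64.4
```

play_rows(commands=[0, 0, 0, 0, 0, 0, 0.35, 0, 0, 0, 0, 0, 0, 0.35, 0, 0, 0, 0, 0, 0, 0.35, 0, 0, 0, 0, 0, -50, 0.35, 0, 0, 0, 0, 0, -60, 0.35, 0, 0, 0, 0, 53, -20, 0.3, 0, 0, 0, 0, 53, 0, 0.3, 0, 0, 0, 0, 53, 0, 0.3, 0, 0, 0, 0, 53, 0, 0.3, 0, 0, 0, 0, 53, 0, 0.3, 0, 0, 0, 0, 53, 0, 0.3, 0, 0, 8, 0, 53, 0, 0.3])

```text
clock: 61.78
tool_pos: [501.1, -148.9, 135.9]
ee_rot: [[0.977, -0.212, 0.001], [-0.212, -0.977, 0.001], [0.001, -0.002, -1.0]]
force: [0.0, -0.1, -0.1]
finger_gap: 59.8
grasp_force: 0.0
```

play_rows(commands=[0, 0, 8, 0, 53, 0, 0.3, 0, 0, 0, 0, 0, 0, 0.3, 0, 0, 0, 0, 0, 0, 0.3, 0, 0, 0, 0, 0, 0, 0.3])

```text
clock: 62.28
tool_pos: [490.9, -197.5, 135.2]
ee_rot: [[0.941, -0.339, -0.0], [-0.339, -0.941, 0.001], [-0.001, -0.001, -1.0]]
force: [0.8, -0.2, 0.1]
finger_gap: 59.9
grasp_force: 0.0
```

Run:
```python
from h import *
plan([492.6,-207.2,60],-109.8)
sinks(zmin=15)
```

```text
t 62.27 tcp [ 490.9 -197.5  135.2] yaw -109.8 q7 -54 tilt [0.  0.1] F [ 0.8 -0.2  0.1] gap 59.9 gf 0.0
plan shift [ 5.   8.6 75.2] turn az -0.0
wrist 0.76 [ 492.6 -207.6] [50.5 39.9] -20.1 ztop 25.9
wrist 0.66 [ 485.1 -301. ] [50.6 40.5] 12.3 ztop 25.9
```

play_rows(commands=[0, 0, 0, 5, 9, 55, 0.3, 0, 0, 0, 0, 0, 50, 0.3, 0, 0, 0, 0, 0, 25.5, 0.3, 0, 0, 0, 0, 0, 0, 0.6, 0, 0, 0, 0, 0, 0, 0.7, 0, 0, 0, 0, 0, 0, 0.7, 0, 0, 0, 0, 0, 0, 0.7, 0, 0, 0, 0, 0, -20, 0.7, 0, 0, 0, 0, 0, -40, 0.7, 0, 0, 0, 0, 0, -40, 0.7, 0, 0, -8, 0, 0, 0, 0.7, 0, 0, -8, 0, 0, 0, 0.7])

```text
clock: 63.88
tool_pos: [492.2, -209.8, 106.2]
ee_rot: [[0.998, -0.066, 0.002], [-0.066, -0.998, -0.0], [0.002, 0.0, -1.0]]
force: [0.6, -0.3, -0.7]
finger_gap: 38.4
grasp_force: 64.2
```

play_rows(commands=[0, 0, 0, -8.9, -54, 0, 0.7, 0, 0, 0, -8.9, -54, 0, 0.7, 0, 0, 0, -8.9, -54, 0, 0.7, 0, 0, 0, -8.9, -54, 0, 0.7, 0, 0, 0, -8.9, -54, 0, 0.7, 0, 0, 0, -8.9, -54, 0, 0.7, 0, 0, 0, -8.9, -54, 0, 0.7, 0, 0, 0, -8.9, -54, 20, 0.7, 0, 0, 0, 0, 0, 20, 0.7, 0, 0, 0, 0, 0, 0, 0.7, 0, 0, 0, 0, 0, 0, 0.7, 0, 0, 0, 0, 0, 0, 0.7])

```text
clock: 65.38
tool_pos: [451.8, 225.5, 66.1]
ee_rot: [[0.997, -0.072, 0.001], [-0.072, -0.997, 0.001], [0.001, -0.001, -1.0]]
force: [-0.5, -0.1, -1.0]
finger_gap: 38.7
grasp_force: 64.2
```

Run:
```python
from h import *
plan([452.2,229,6],-94.1)
sinks(zmin=15)
```

```text
t 65.38 tcp [451.8 225.5  66.1] yaw -94.2 q7 -81 tilt [-0.1  0.1] F [-0.5 -0.1 -1. ] gap 38.7 gf 64.2
plan shift [ 0.  -3.5 60.1] turn az -0.1
wrist 0.95 [452.8 226.5] [51.4 40.3] -3.8 ztop 87.3
wrist 0.68 [527.3 332.9] [50.2 45.7] -3.3 ztop 26.4
wrist 0.62 [528.8 223.6] [50.2 40.1] -4.0 ztop 26.6
wrist 0.61 [536. 354.] [51. 16.] -16.1 ztop 26.3
```

play_rows(commands=[0, 0, 0, 0, -1.5, 30, 0.7, 0, 0, 0, 0, 0, 19, 0.7, 0, 0, 0, 0, 0, 8, 0.7, 0, 0, 0, 0, 0, 3, 0.7, 0, 0, 0, 0, 0, 0, 0.7])

```text
clock: 66.1
tool_pos: [451.7, 227.9, 5.6]
ee_rot: [[0.998, -0.07, 0.001], [-0.07, -0.998, 0.0], [0.001, -0.001, -1.0]]
force: [-0.1, 0.4, -0.4]
finger_gap: 39.1
grasp_force: 64.3
```

play_rows(commands=[0, 0, 0, 0, 0, 0, 0.35, 0, 0, 0, 0, 0, 0, 0.35, 0, 0, 0, 0, 0, 0, 0.35, 0, 0, 0, 0, 0, -50, 0.35, 0, 0, 0, 0, 0, -60, 0.35, 0, 0, 0, 7, 52.6, -20, 0.3, 0, 0, 0, 7, 52.6, 0, 0.3, 0, 0, 0, 7, 52.6, 0, 0.3, 0, 0, 0, 7, 52.6, 0, 0.3, 0, 0, 0, 7, 52.6, 0, 0.3, 0, 0, 0, 7, 52.6, 0, 0.3, 0, 0, 0, 7, 52.6, 0, 0.3])

```text
clock: 67.6
tool_pos: [474.1, -144.3, 135.2]
ee_rot: [[0.998, -0.07, 0.001], [-0.07, -0.998, 0.001], [0.001, -0.001, -1.0]]
force: [0.4, -0.9, 0.0]
finger_gap: 59.6
grasp_force: 0.0
```

play_rows(commands=[0, 0, 0, 7, 52.6, 0, 0.3, 0, 0, 0, 7, 52.6, 0, 0.3, 0, 0, 0, 7, 52.6, 0, 0.3, 0, 0, -8, 0, 0, 0, 0.3, 0, 0, -8.4, 0, 0, 0, 0.3, 0, 0, 0, 0, 0, 0, 0.3, 0, 0, 0, 0, 0, 0, 0.3, 0, 0, 0, 0, 0, 0, 0.3])

```text
clock: 68.6
tool_pos: [484.1, -301.4, 134.9]
ee_rot: [[0.977, 0.214, -0.0], [0.214, -0.977, -0.0], [-0.0, -0.0, -1.0]]
force: [0.2, -0.1, -0.5]
finger_gap: 59.6
grasp_force: 0.0
```

Run:
```python
from h import *
im,d,o=sinks(zmin=15)
o=[x for x in o if x[0][1]<-150][0]
plan([*o[0],4.5],o[2]-90)
```

```text
wrist 0.88 [ 484.8 -301. ] [50.6 40. ] 12.2 ztop 25.8
t 68.7 tcp [ 484.2 -301.4  135. ] yaw -77.6 q7 -21 tilt [ 0. -0.] F [ 0.1 -0.2  0.2] gap 60.0 gf 0.0
plan shift [  0.8  -0.3 130.5] turn az 0.2
```

play_rows(commands=[0, 0, 0, 0.8, 0, 55, 0.3, 0, 0, 0, 0, 0, 50, 0.3, 0, 0, 0, 0, 0, 25.5, 0.3, 0, 0, 0, 0, 0, 0, 0.6, 0, 0, 0, 0, 0, 0, 0.7, 0, 0, 0, 0, 0, 0, 0.7, 0, 0, 0, 0, 0, 0, 0.7, 0, 0, 0, 0, 0, -20, 0.7, 0, 0, 0, 0, 0, -40, 0.7, 0, 0, 0, 0, 0, -40, 0.7, 0, 0, 8, 0, 0, 0, 0.7, 0, 0, 8.5, 0, 0, 0, 0.7])

```text
clock: 70.2
tool_pos: [485.7, -302.0, 107.0]
ee_rot: [[0.997, -0.077, 0.004], [-0.077, -0.997, -0.0], [0.004, -0.0, -1.0]]
force: [-0.3, -0.7, -0.2]
finger_gap: 38.6
grasp_force: 64.5
```

play_rows(commands=[0, 0, 0, -6.3, -54.7, 0, 0.7, 0, 0, 0, -6.3, -54.7, 0, 0.7, 0, 0, 0, -6.3, -54.7, 0, 0.7, 0, 0, 0, -6.3, -54.7, 0, 0.7, 0, 0, 0, -6.3, -54.7, 0, 0.7, 0, 0, 0, -6.3, -54.7, 0, 0.7, 0, 0, 0, -6.3, -54.7, 0, 0.7, 0, 0, 0, -6.3, -54.7, 0, 0.7, 0, 0, 0, -6.3, -54.7, 0, 0.7, 0, 0, 0, -6.3, -54.7, 0, 0.7, 0, 0, 0, -6.3, -54.7, 0, 0.7])

```text
clock: 71.58
tool_pos: [458.9, 305.8, 106.2]
ee_rot: [[0.997, -0.072, 0.001], [-0.072, -0.997, 0.002], [0.001, -0.002, -1.0]]
force: [1.5, -1.1, 0.3]
finger_gap: 38.5
grasp_force: 64.4
```

play_rows(commands=[0, 0, 0, 0, 0, 20, 0.7, 0, 0, 0, 0, 0, 20, 0.7, 0, 0, 0, 0, 0, 0, 0.7, 0, 0, 0, 0, 0, 0, 0.7])

```text
clock: 72.08
tool_pos: [459.4, 301.8, 65.0]
ee_rot: [[0.997, -0.075, 0.0], [-0.075, -0.997, -0.0], [0.0, 0.0, -1.0]]
force: [-0.5, -0.1, -0.3]
finger_gap: 38.9
grasp_force: 64.4
```

Run:
```python
from h import *
plan([457.6,303.7,6],-94.1)
sinks(zmin=15)
```

```text
t 72.08 tcp [459.4 301.8  65. ] yaw -94.3 q7 -91 tilt [-0. -0.] F [-0.5 -0.1 -0.3] gap 38.9 gf 64.4
plan shift [-2.  -1.8 59. ] turn az -0.2
wrist 0.81 [527.8 331.6] [50.1 40.4] -3.4 ztop 27.2
wrist 0.78 [453.6 229.6] [50.5 40.8] -4.0 ztop 27.0
wrist 0.7 [539.4 373.6] [50.3 45.7] -4.5 ztop 27.3
wrist 0.69 [460.7 303.3] [51.  40.2] -3.8 ztop 87.3
wrist 0.57 [529.2 224. ] [50.2 41.4] -3.9 ztop 27.2
```

play_rows(commands=[0, 0, 0, -1, -1.5, 30, 0.7, 0, 0, 0, 0, 0, 18, 0.7, 0, 0, 0, 0, 0, 8, 0.7, 0, 0, 0, 0, 0, 3, 0.7, 0, 0, 0, 0, 0, 0, 0.7])

```text
clock: 72.8
tool_pos: [458.5, 305.1, 5.9]
ee_rot: [[0.997, -0.072, 0.001], [-0.072, -0.997, 0.0], [0.001, -0.0, -1.0]]
force: [0.2, 0.7, 0.3]
finger_gap: 39.1
grasp_force: 64.4
```

play_rows(commands=[0, 0, 0, 0, 0, 0, 0.35, 0, 0, 0, 0, 0, 0, 0.35, 0, 0, 0, 0, 0, 0, 0.35, 0, 0, 0, 0, 0, -50, 0.35, 0, 0, 0, 0, 0, -60, 0.35, 0, 0, 0, 0, 0, -60, 0.3, 0, 0, 0, -40, 40, -30, 0.3, 0, 0, 0, -30, 30, 0, 0.3, 0, 0, 0, 0, 0, 0, 0.3, 0, 0, 0, 0, 0, 0, 0.3])

```text
clock: 74.05
tool_pos: [392.7, 249.7, 211.2]
ee_rot: [[0.997, -0.078, -0.0], [-0.078, -0.997, -0.002], [-0.0, 0.003, -1.0]]
force: [-0.8, 0.0, 0.3]
finger_gap: 59.9
grasp_force: 0.0
```

Run:
```python
from h import *
obs()
sinks(zmin=15,cams=("wrist","scene","top"))
print(finder.landmark_of("scene","leaf_bar")[:1])
im,d=grab_frame("scene"); save(im,"end")
```

```text
t 74.05 tcp [392.7 249.7 211.2] yaw -94.5 q7 -112 tilt [ 0.  -0.1] F [-0.8  0.   0.3] gap 59.9 gf 0.0
wrist 0.89 [540.1 370.4] [49.6 45.2] -3.7 ztop 26.5
wrist 0.85 [460.9 304. ] [49.7 40.4] -3.8 ztop 26.7
wrist 0.82 [529.  328.5] [50.3 40.7] -3.1 ztop 26.9
wrist 0.66 [454.6 226.6] [49.8 39.9] -4.7 ztop 27.2
wrist 0.59 [528.6 221.2] [47.  40.3] -4.5 ztop 27.5
scene 0.77 [528.9 224.2] [50.9 46.9] -6.0 ztop 30.9
scene 0.72 [459.9 307.8] [50. 44.] -5.8 ztop 31.5
scene 0.51 [539.  373.1] [52.8 52.5] 84.4 ztop 31.5
scene 0.48 [453.8 229.1] [52.5 41.9] -7.8 ztop 30.9
top 0.79 [525.9 329.8] [50.2 42.1] -4.9 ztop 31.2
top 0.73 [458.5 304.5] [49.1 39.1] -2.4 ztop 32.5
top 0.54 [527.2 220.6] [48.9 40.1] 2.7 ztop 31.6
top 0.52 [538.4 373.3] [46.2 41.2] 1.5 ztop 31.4
top 0.26 [ 710.6 -226.1] [48.8 47.2] -86.2 ztop 41.1
[{'position': [459.9, 8.9, 29.1], 'conf': 0.59}]
```

View pics/end.png

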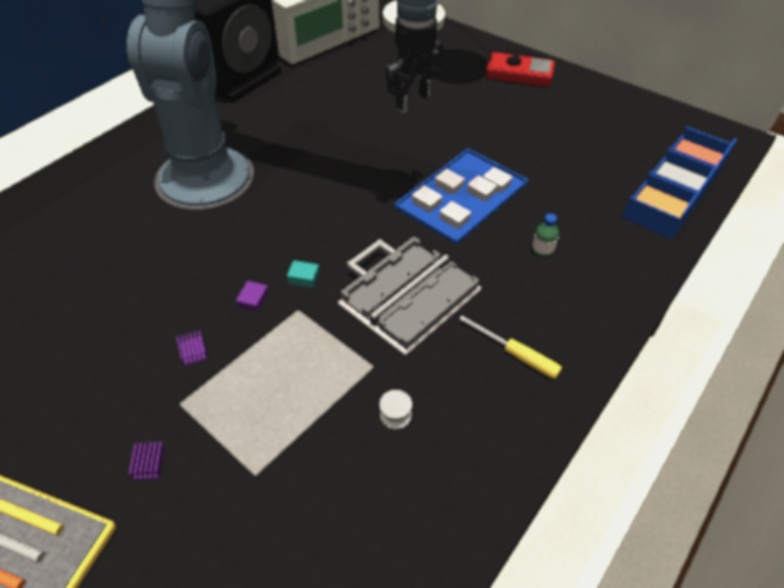

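All five sinks lie flat in the tray, flat face up (around pixels 415-510, 175-215). The mat is empty, the leaf is open, and the bottle, reel and screwdriver are where they were.

```bash
python3 -c "
from workcell import workorder
print(workorder.finish_job())"
```

```text
the job is handed in; nothing more can be done
None
```

I handed the job in at about 74 s: all five heat sinks are in the blue tray, flat face up; the three that lay fins up were turned over in the nest, and the leaf is left open; the hand-in returned no verdict.

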